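Set up the bench for a soap batch

ROBOT

A 6-joint arm with a two-finger parallel gripper is mounted at the origin on the work surface. World frame = base frame: x ahead of the robot, y to its left, z up, the work surface at z = 0. Lengths are in m, angles in rad, forces in N, time in s.
With the tool pointing down it reaches from about 0.25 to 0.725 m from the base axis. Payload 4 kg.
Tool frame: the origin (TCP) lies on the centre line of the jaws, within the pads' length; the fingertips stand 22 mm ahead of it and the grasp point (between the pads) lies 3 mm ahead of it (bot.tip_reach is the distance from the TCP to the fingertips, in m); z points along the fingers, y is the line along which they close (so a half turn about z gives the same grasp; the last joint's range is limited). The gripper opens to 85 mm and grips with 20 to 120 N. Pads are 22 mm wide; open, the fingers measure 114 mm over their backs; the gripper's body (76 mm by 85 mm) begins 54 mm behind the grasp point. The pads swing forward as they close: fully open they stand 13 mm farther back than shut.
Start: joints at [1.168, 0.241, 0.005, 1.335, 0, 1.571], TCP at [0.196, 0.46, 0.253] pointing down, gripper open.
Joint ranges: [-2.72, 2.72], [-1.05, 1.87], [-1.09, 1.28], [-1.99, 2.15], [-1.42, 1.44], [-3.14, 3.14]. Speed limits (rad/s): [2.79, 2.79, 3.14, 3.14, 3.14, 3.14].

INTERFACE

Orientations are given as a unit quaternion [x, y, z, w].
In Python, from workcell import bot gives the robot as it stands. The module is installed in compiled form; this text tells all that it offers.
- The arm moves only by the tool apply_moves, never from a script. Its argument "commands" is a list of rows, each a list of 4 numbers: the shift along the tool's x, y, z scaled (see below), then the turn about the tool's z scaled (see below). In form: [[tx, ty, tz, roll], ...]. A call has exactly 5 rows; each row shifts and turns the commanded pose from where the row before left it, along the tool's axes as they then stand; what a row does not reach is not made up. The controller multiplies each number of a shift by 20 mm and each number of a turn by 60 degrees. A row lasts 1/12 s, in which the tool goes at most 41.7 mm and 7.16 degrees, less where a joint would pass 70% of its speed; a pose out of reach is approached as far as the arm can. A call with a number of a shift or a turn outside -1 to 1 is refused whole. A call with a gripper value outside its range is refused whole. "claw" is the closure, from 0 (fully open) to 1 (shut), set as the call begins (left out, the last holds). The fingers move at their own pace and stop on an object; the grip force is fixed at half the most. Time passes only in rows, so rows that do not move let the fingers close, or fill a call up. It gives the time, the measured TCP pose, the force, the opening and the grip force at its end, in the units of the state.
- bot.get_obs(): the state, without advancing time (a new reading comes with each control period).
- bot.camera(name): name is "scene" or "top" or "wrist"; returns a dict with "image" (384x512x3 uint8, blue, green, red), "camera_matrix" (3x3 intrinsics, pixels), "k1" (the pictures are not rectified: a ray, as slopes to the right and down, at radius r is drawn at 1 + k1 r^2 times it, then the intrinsics apply), "R" (3x3) and "t" (3): a world point X has camera coordinates R X + t. Camera axes: x right, y down, z forward; pixel columns grow to the right and rows downward; lengths in m; the calibration is good to about 2 mm. A picture is of the moment at which its call begins. There is no depth.
- bot.job_done(): hands the job in; it is judged then, once.
The state is a dict: "clock": time; "joint_pos": joint angles; "joint_vel": joint speeds; "tau": joint torques, N m; "eef_pos": TCP position; "tool_rot": TCP orientation; "ft_force": force on the tool from outside, world axes, zero at the start; "ft_torque": the same for the moment, N m; "grip_width": finger opening in m; "grasp_force": force on a finger pad.
Only numpy, scipy, OpenCV 4.12 (cv2) and the standard library are available. Lean on these libraries where they do the work, as an engineer would, in place of code of your own. Each camera call takes 0.05 s, during which the arm holds its last target. There are 200 camera calls.

TASK

Get the bench ready for the next soap batch: take the top pot off the stack, stand it in the middle of the scale's pan, let go of it, and then press the green tare button right down and release it. Pull every spatula out of the caddy and stand it, handle down, in the jug of its own colour, and slide every label roll right down onto the spindle of the label stand (two rolls go one on the other). Leave the rest of the stack and the other things on the bench where they are, and keep the jugs upright.

Things in the scene. Friction and masses are not known exactly. Their poses are not given: they have to be found in the camera images.
- caddy: open-topped metal utensil caddy, 52 mm (x) by 148 mm (y) by 100 mm tall, floor 4 mm thick, fixed; three compartments 44 mm deep by 44 mm wide in a row along its y axis, centres 48 mm apart, the middle one on its axis. Origin: centre of its underside
- spatula_red: spatula, 210 mm long, 45 g: round wooden handle 12 mm across and 150 mm long, with a flat red head on top, 12 mm thick (its x) by 26 mm wide (its y) by 60 mm long. Stands head up in a compartment of the caddy. Origin: centre of the handle's foot end; z runs along the handle towards the head. One of the three may be absent
- jug_red: tall white round jug, loose, 0.5 kg, 76 mm outside diameter, 120 mm tall, wall 4 mm, floor 6 mm thick, with a red rim and a red handle that reaches 67 mm out along its x axis. Origin: centre of its underside
- spatula_yellow: spatula, 210 mm long, 45 g: round wooden handle 12 mm across and 150 mm long, with a flat yellow head on top, 12 mm thick (its x) by 26 mm wide (its y) by 60 mm long. Stands head up in a compartment of the caddy. Origin: centre of the handle's foot end; z runs along the handle towards the head. One of the three may be absent
- jug_yellow: tall white round jug, loose, 0.5 kg, 76 mm outside diameter, 120 mm tall, wall 4 mm, floor 6 mm thick, with a yellow rim and a yellow handle that reaches 67 mm out along its x axis. Origin: centre of its underside
- spatula_blue: spatula, 210 mm long, 45 g: round wooden handle 12 mm across and 150 mm long, with a flat blue head on top, 12 mm thick (its x) by 26 mm wide (its y) by 60 mm long. Stands head up in a compartment of the caddy. Origin: centre of the handle's foot end; z runs along the handle towards the head. One of the three may be absent
- jug_blue: tall white round jug, loose, 0.5 kg, 76 mm outside diameter, 120 mm tall, wall 4 mm, floor 6 mm thick, with a blue rim and a blue handle that reaches 67 mm out along its x axis. Origin: centre of its underside
- pot_top: the top pot of the stack; it is the one to move. Round open metal pot, 66 mm outside diameter, 45 mm tall, about 0.12 kg, wall 3.5 mm; a 51 mm foot, 5 mm high, sits inside the rim of the pot below, so each pot stands 40 mm above the next. Origin: centre of its underside
- pot_mid: the middle pot of the stack. Round open metal pot, 66 mm outside diameter, 45 mm tall, about 0.12 kg, wall 3.5 mm; a 51 mm foot, 5 mm high, sits inside the rim of the pot below, so each pot stands 40 mm above the next. Origin: centre of its underside
- pot_low: the bottom pot of the stack. Round open metal pot, 66 mm outside diameter, 45 mm tall, about 0.12 kg, wall 3.5 mm; a 51 mm foot, 5 mm high, sits inside the rim of the pot below, so each pot stands 40 mm above the next. Origin: centre of its underside
- scale: black kitchen scale, 120 mm (x) by 165 mm (y), 22 mm high, fixed: round white pan on its +y half, control strip with display and green button on its -y half. Origin: centre of its underside
- scale_pan (a point): centre of the top of the scale's round white pan (104 mm diameter, 28 mm above the table)
- tare_top (a point): centre of the top of the scale's green tare button (24 mm diameter)
- tare (a joint): travel of the tare button: 0 up, 0.006 m fully down (about 5 N); it springs back
- stand: label stand, fixed: round dark base 84 mm diameter and 10 mm high, with an orange upright spindle 16 mm diameter in the middle, cone-tipped, its tip 88 mm above the table. Origin: centre of its underside
- roll_a: white label roll lying flat, bore upright: 62 mm outside diameter, 27 mm bore, 34 mm high, about 80 g, loose. Origin: centre of its underside, on its axis. One of the two may be absent
- roll_b: green label roll lying flat, bore upright: 62 mm outside diameter, 27 mm bore, 34 mm high, about 80 g, loose. Origin: centre of its underside, on its axis. One of the two may be absent
- soap: bystander: green soap bar, 52 by 34 by 22 mm, loose. Origin: centre of its underside
- scent: bystander: small amber jar, 38 mm diameter, 55 mm tall, loose. Origin: centre of its underside

How it is judged:
By the outcome, as a careful person would: the job done as asked, in the order asked, and still so for the second after the job is handed in, with the robot touching nothing.
Of spatula_red, spatula_yellow, spatula_blue only 2 to 3 are there at a start; the rules pass over those that are not, and their reading is None.
Of roll_a, roll_b only 1 to 2 are there at a start; the rules pass over those that are not, and their reading is None.
At some moment in a run one of roll_a, roll_b, jug_red, jug_yellow, jug_blue may be knocked a few centimetres aside while the robot is not near it.
It also fails if it takes over 210 s, if anything falls off the work surface, if the arm or the gripper's body presses on something with over 40 N, if the wrist force passes 120 N, or if a joint passes its speed limit or range.

## Working session

There is one attempt and no reset: what is moved stays moved. The work goes in short steps, Python scripts to look and compute and a tool call to move; the robot and the scene stay as the last step left them, time stands still between calls to the robot, and variables do not carry over. Pictures are saved under pics/ and viewed, at most 14 in all, crops included, and the job is handed in when it is done.

Besides the shell and the picture viewer there is one more tool, called after "Request:" as name(argument=value, ...), one argument or row to a line, values as JSON. apply_moves: Moves the arm, as the interface text tells. Shifts and turns lie within -1 to 1; 1 stands for 20 mm of shift or 60 degrees of turn. Its arguments: {"type":"object","properties":{"commands":{"type":"array","items":{"type":"array","items":{"type":"number","minimum":-1,"maximum":1}}},"claw":{"type":"number"}},"required":["commands"]}

```bash
mkdir -p pics; ls; cat > h.py <<'E'
import numpy as np, cv2
from workcell import bot
def snap(n,save=None):
    c=bot.camera(n)
    if save: cv2.imwrite('pics/'+save,c['image'])
    return c
def ray(c,u,v):
    K=np.array(c['camera_matrix']);k=c['k1']
    p=cv2.undistortPoints(np.array([[[u,v]]],float),K,np.array([k,0,0,0,0.]),None,None)[0,0]
    R=np.array(c['R']);t=np.array(c['t'])
    d=R.T@np.array([p[0],p[1],1]);return -R.T@t,d
def onz(c,u,v,z):
    o,d=ray(c,u,v);return o+d*(z-o[2])/d[2]
def proj(c,X):
    R=np.array(c['R']);t=np.array(c['t'])
    return cv2.projectPoints(np.array(X,float).reshape(-1,1,3),cv2.Rodrigues(R)[0],t,np.array(c['camera_matrix']),np.array([c['k1'],0,0,0,0.]))[0][:,0]
E
python3 - <<'E'
from h import *
for n in('scene','top','wrist'):
    c=snap(n,n+'0.png');R=np.array(c['R']);print(n,c['k1'],(-R.T@np.array(c['t'])).round(3),R[2].round(3),np.array(c['camera_matrix']).round(1).tolist())
print(bot.get_obs())
E
```

```text
pics
scene -0.02922480769965735 [ 0.94  -0.609  0.895] [-0.351  0.562 -0.749] [[451.5, 0.0, 258.0], [0.0, 451.5, 193.5], [0.0, 0.0, 1.0]]
top -0.009194166061213888 [ 0.345 -0.014  1.115] [ 0.197  0.003 -0.98 ] [[419.2, 0.0, 256.9], [0.0, 419.2, 190.5], [0.0, 0.0, 1.0]]
wrist -0.038026137859057896 [0.121 0.492 0.373] [ 0.29  -0.124 -0.949] [[285.1, 0.0, 252.8], [0.0, 285.1, 195.5], [0.0, 0.0, 1.0]]
{'clock': 0.15, 'joint_pos': array([ 1.16796645e+00,  2.41253834e-01,  3.98825228e-03,  1.33522739e+00,
       -1.48525865e-05,  1.57077046e+00]), 'joint_vel': array([ 0.00051139, -0.0014602 ,  0.00235091,  0.00067231,  0.00037149,
        0.00318238]), 'tau': array([ 8.61050758e-04, -3.72635186e+01,  2.52638894e+01,  1.23626270e-02,
        1.34955571e-04, -9.88116852e-06]), 'eef_pos': array([0.19582912, 0.45953868, 0.25259316]), 'tool_rot': array([ 2.00043116e-01,  9.79786728e-01, -8.32657803e-04, -1.62446697e-04]), 'ft_force': array([ 0.79890275, -0.76315114,  0.09729127]), 'ft_torque': array([ 0.00330139, -0.04628371,  0.06330536]), 'grasp_force': 0.0, 'grip_width': 0.08557321234908805}
```

View pics/top0.png

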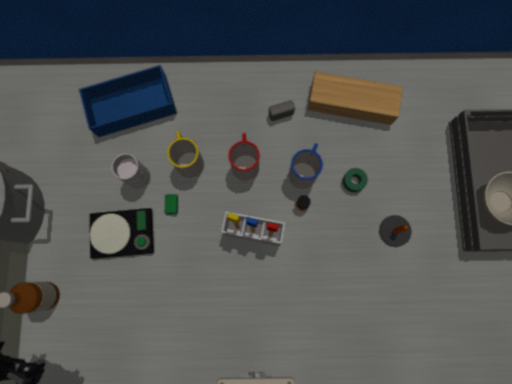

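View pics/scene0.png

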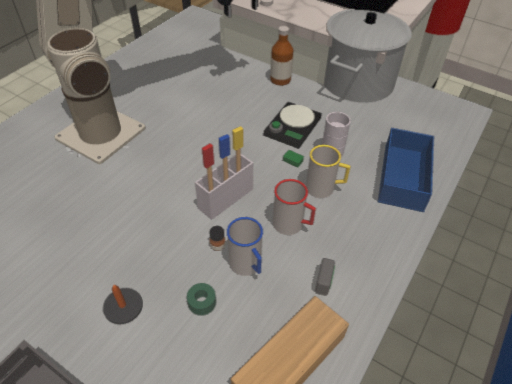

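The top view shows the pot stack at (126,168), scale pan at (110,234), tare button at (141,242), jugs yellow, red and blue at (183,152), (244,156) and (306,165), caddy at (253,228) with all three spatulas (yellow, blue, red), one green roll at (355,180) and the stand at (395,231). There is no white roll in view. The scene view agrees.

```bash
cat >> h.py <<'E'
from scipy.optimize import least_squares
def hsv(c): return cv2.cvtColor(c['image'],cv2.COLOR_BGR2HSV)
RNG={'red':[((0,130,60),(8,255,255)),((172,130,60),(180,255,255))],'yellow':[((22,130,80),(34,255,255))],'blue':[((108,130,60),(128,255,255))],
 'green':[((60,110,40),(88,255,255))],'orange':[((6,150,60),(16,255,255))]}
def mask(c,col):
    h=hsv(c);m=0
    for a,b in RNG[col]: m=m|cv2.inRange(h,a,b)
    return m
def blobs(m,amin=8):
    n,l,s,ce=cv2.connectedComponentsWithStats(m)
    return [(ce[i].round(1).tolist(),s[i].tolist(),l==i) for i in range(1,n) if s[i,4]>=amin]
def circ(P,r=None):
    P=np.asarray(P)[:,:2];c0=P.mean(0)
    f=lambda q:np.hypot(P[:,0]-q[0],P[:,1]-q[1])-(r or q[2])
    s=least_squares(f,[*c0]+([] if r else [.03]),loss='soft_l1',f_scale=.002)
    return s.x,np.median(abs(f(s.x)))
def world(c,b,z):
    v,u=np.nonzero(b);return np.array([onz(c,x,y,z) for x,y in zip(u,v)])
def tri(c1,p1,c2,p2):
    o1,d1=ray(c1,*p1);o2,d2=ray(c2,*p2)
    s=np.linalg.lstsq(np.stack([d1,-d2],1),o2-o1,rcond=None)[0]
    a=o1+s[0]*d1;b=o2+s[1]*d2;return (a+b)/2,np.linalg.norm(a-b)
E
python3 - <<'E'
from h import *
cs={n:snap(n) for n in('top','scene')}
for n,c in cs.items():
    for col in RNG: print(n,col,[(b[0],b[1]) for b in blobs(mask(c,col))])
h=hsv(cs['top'])
for u,v in[(126,160),(115,165),(110,234),(355,172),(395,222),(230,230),(300,250)]:print(u,v,h[v,u])
crop=cv2.resize(cs['top']['image'][130:270,80:420],None,fx=2.35,fy=2.35,interpolation=cv2.INTER_CUBIC);cv2.imwrite('pics/crop1.png',crop)
E
```

```text
top red [([244.0, 153.7], [229, 133, 31, 38, 230]), ([272.1, 226.0], [267, 222, 12, 9, 76])]
top yellow [([182.4, 150.7], [167, 131, 32, 37, 261]), ([232.6, 216.6], [227, 213, 12, 8, 65])]
top blue [([307.7, 163.0], [292, 144, 30, 36, 178]), ([251.4, 220.9], [246, 218, 12, 7, 56])]
top green [([355.0, 179.4], [344, 169, 22, 22, 269]), ([170.5, 203.9], [165, 195, 12, 19, 224]), ([140.8, 219.8], [136, 210, 10, 20, 174]), ([140.6, 241.3], [137, 238, 9, 8, 56])]
top orange [([404.4, 227.0], [402, 225, 6, 6, 26]), ([24.3, 297.2], [10, 283, 27, 30, 541])]
scene red [([446.4, 16.3], [426, 0, 44, 35, 1136]), ([207.7, 155.2], [202, 144, 11, 24, 194]), ([291.1, 191.6], [275, 179, 33, 25, 167]), ([309.1, 213.7], [302, 203, 13, 21, 96])]
scene yellow [([237.7, 137.7], [233, 127, 10, 23, 191]), ([331.8, 161.9], [310, 145, 40, 38, 239])]
scene blue [([404.5, 162.0], [384, 129, 48, 67, 1786]), ([224.2, 144.5], [220, 135, 9, 22, 127]), ([244.9, 232.1], [228, 217, 34, 29, 129]), ([256.4, 253.9], [253, 248, 8, 12, 41]), ([504.6, 360.5], [491, 320, 21, 64, 602])]
scene green [([275.8, 123.4], [273, 121, 6, 6, 27]), ([293.3, 156.6], [285, 151, 17, 12, 118])]
scene orange [([282.2, 49.8], [272, 36, 21, 26, 385]), ([280.4, 81.7], [272, 79, 18, 6, 53]), ([118.3, 296.2], [113, 286, 12, 21, 132])]
126 160 [ 0 14 90]
115 165 [174  21  60]
110 234 [ 28  29 142]
355 172 [ 73 124  68]
395 222 [15 11 47]
230 230 [170   5 141]
300 250 [ 30   7 108]
```

View pics/crop1.png

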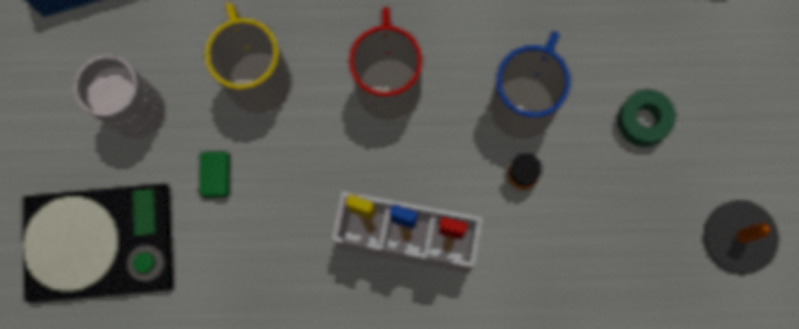

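```bash
cat > meas.py <<'E'
from h import *
def top_all():
    c=snap('top');s=snap('scene');o={}
    for col in('red','yellow','blue'):
        B=sorted([b for b in blobs(mask(c,col)) if b[1][0]<420 and b[1][1]>100],key=lambda b:-b[1][4])
        W=world(c,B[0][2],.12);q,e=circ(W);ctr,e2=circ(W,.037)
        d=np.hypot(*(W[:,:2]-ctr).T);far=W[d>.045][:,:2].mean(0)-ctr
        o['jug_'+col]=(q.round(4),e.round(4),ctr.round(4),np.degrees(np.arctan2(far[1],far[0])).round(0))
        if len(B)>1:
            S=[b for b in blobs(mask(s,col)) if 180<b[0][0]<260 and 110<b[0][1]<180 and b[1][4]>100]
            if S: o['spat_'+col]=[x.round(4) for x in tri(c,B[1][0],s,S[0][0])]
    g=[b for b in blobs(mask(c,'green'))]
    for b in g:
        z={0:.034}.get(0); o['green%d,%d'%tuple(b[0])]=(onz(c,*b[0],.034).round(4),onz(c,*b[0],.028).round(4),onz(c,*b[0],.022).round(4),b[1][4])
    return c,s,o
E
python3 - <<'E'
from meas import *
c,s,o=top_all()
for k,v in o.items():print(k,v)
im=c['image'];g=cv2.cvtColor(im,cv2.COLOR_BGR2GRAY);h=hsv(c)
# pan
m=cv2.inRange(h,(15,15,100),(45,90,255));m[:205]=0;m[262:]=0;m[:,:85]=0;m[:,135:]=0
b=max(blobs(m),key=lambda b:b[1][4]);W=world(c,b[2],.028);print('pan',W.mean(0).round(4),2*np.sqrt(b[1][4]/np.pi),np.ptp(W,0).round(3))
# stand base dark disc
m=(cv2.inRange(g,0,62));m[:210]=0;m[250:]=0;m[:,:372]=0;m[:,420:]=0
b=max(blobs(m),key=lambda b:b[1][4]);cn=cv2.findContours(b[2].astype(np.uint8),0,1)[0][0]
P=[onz(c,*p[0],.01) for p in cn];print('stand',circ(P),circ(P,.042))
# spindle two views
t=[b for b in blobs(mask(c,'orange')) if b[0][0]>300][0][0];t2=[b for b in blobs(mask(s,'orange')) if b[0][1]>200][0][0]
print('spindle',tri(c,t,s,t2))
# pot
roi=cv2.GaussianBlur(g,(0,0),.7)[150:190,105:150]
hc=cv2.HoughCircles(cv2.resize(roi,None,fx=4,fy=4,interpolation=2),cv2.HOUGH_GRADIENT,1,40,param1=80,param2=15,minRadius=44,maxRadius=62)
for q in hc[0][:4]:
    u,v=105+(q[0]-1.5)/4,150+(q[1]-1.5)/4;print('pot',u,v,q[2]/4,onz(c,u,v,.125))
# caddy
m=cv2.inRange(h,(0,0,118),(180,40,255));m[:205]=0;m[250:]=0;m[:,:215]=0;m[:,290:]=0
b=max(blobs(m),key=lambda b:b[1][4]);W=world(c,b[2],.1)[:,:2];r=cv2.minAreaRect((W*1000).astype(np.float32));print('caddy',r)
E
```

```text
jug_red (array([0.635 , 0.0207, 0.0363]), np.float64(0.0016), array([0.6351, 0.0207]), np.float64(-1.0))
spat_red [array([ 0.4512, -0.044 ,  0.1854]), np.float64(0.0005)]
jug_yellow (array([0.6453, 0.1721, 0.0364]), np.float64(0.002), array([0.6453, 0.1721]), np.float64(15.0))
spat_yellow [array([0.4733, 0.0437, 0.1853]), np.float64(0.0011)]
jug_blue (array([ 0.6106, -0.1333,  0.0363]), np.float64(0.0013), array([ 0.6107, -0.1333]), np.float64(-27.0))
spat_blue [array([0.4631, 0.0024, 0.1895]), np.float64(0.0006)]
green355,179 (array([ 0.5895, -0.2702,  0.034 ]), array([ 0.5908, -0.2716,  0.028 ]), array([ 0.5922, -0.273 ,  0.022 ]), 268)
green170,203 (array([0.5302, 0.2161, 0.034 ]), array([0.5313, 0.2174, 0.028 ]), array([0.5323, 0.2187, 0.022 ]), 224)
green140,219 (array([0.4896, 0.2924, 0.034 ]), array([0.4904, 0.2941, 0.028 ]), array([0.4912, 0.2958, 0.022 ]), 175)
green140,241 (array([0.4334, 0.2903, 0.034 ]), array([0.4339, 0.292 , 0.028 ]), array([0.4343, 0.2937, 0.022 ]), 55)
pan [0.4564 0.3748 0.028 ] 39.734330691124036 [0.099 0.105 0.   ]
stand (array([ 0.45464231, -0.37211506,  0.03992566]), np.float64(0.0007182210833072966)) (array([ 0.45465498, -0.37200022]), np.float64(0.0020050843317907033))
spindle (array([ 0.46072334, -0.37993682,  0.05618103]), np.float64(0.006849185721635291))
pot 123.0 164.0 14.8 [0.61529541 0.31605357 0.125     ]
caddy ((458.48968505859375, -9.385406494140625), (132.989501953125, 53.212013244628906), 78.84062194824219)
```

```bash
cat >> h.py <<'E'
from scipy.spatial.transform import Rotation as Ro
def go(X,yawy=None):
    """units (20mm) in tool axes from now to X; yaw: wanted direction of tool y, degrees -> turn units"""
    ob=bot.get_obs();R=Ro.from_quat(ob['tool_rot']).as_matrix()
    d=R.T@(np.array(X)-ob['eef_pos'])/.02
    y=np.degrees(np.arctan2(R[1,1],R[0,1]));r=None
    if yawy is not None:
        a=(y-yawy+90)%180-90;r=(a,a/60)
    print('t',round(ob['clock'],1),'at',ob['eef_pos'].round(4),'yawy',y.round(1),'j6',ob['joint_pos'][5].round(2),'units',d.round(2),'turn',r)
E
python3 -c "
from h import *
go([.608,.308,.25],-11.2)"
```

```text
t 0.3 at [0.196  0.4599 0.2531] yawy 66.9 j6 1.57 units [-21.93   1.09   0.15] turn (np.float64(78.12244718616662), np.float64(1.3020407864361103))
```

Request:
apply_moves(
  commands=[
    [-1,0,0,0],
    [-1,0,0,0],
    [-1,0,0,0],
    [-1,0,0,0],
    [-1,0,0,0],
  ],
  claw=0,
)

```text
clock: 0.77
eef_pos: [0.2887, 0.4204, 0.2533]
tool_rot: [0.2, 0.98, 0.0, 0.0]
ft_force: [-0.0, 0.4, 0.1]
grip_width: 0.0855
grasp_force: 0.0
```

Request:
apply_moves(
  commands=[
    [-1,0,0,0],
    [-1,0,0,0],
    [-1,0,0,0],
    [-1,0,0,0],
    [-1,0,0,0],
  ],
)

```text
clock: 1.18
eef_pos: [0.3809, 0.3811, 0.2533]
tool_rot: [0.2, 0.98, -0.0, -0.0]
ft_force: [0.3, 0.5, -0.0]
grip_width: 0.0856
grasp_force: 0.0
```

Request:
apply_moves(
  commands=[
    [-1,0.2,0,0],
    [-1,0.2,0,0],
    [-1,0.2,0,0],
    [-1,0.2,0,0],
    [-1,0.2,0,0],
  ],
)

```text
clock: 1.6
eef_pos: [0.4808, 0.3604, 0.2532]
tool_rot: [0.2, 0.98, -0.0, -0.0]
ft_force: [-0.1, 0.4, 0.1]
grip_width: 0.0854
grasp_force: 0.0
```

Request:
apply_moves(
  commands=[
    [-1,0,0,0],
    [-1,0,0,0],
    [-1,0,0,0],
    [-1,0,0,0],
    [-1,0,0,0],
  ],
)

```text
clock: 2.02
eef_pos: [0.5726, 0.3211, 0.2531]
tool_rot: [0.2, 0.98, -0.0, -0.0]
ft_force: [0.5, 1.3, -0.3]
grip_width: 0.0854
grasp_force: 0.0
```

Request:
apply_moves(
  commands=[
    [-1,0,0,0],
    [-0.9,0,0,0],
    [0,0,0,0],
    [0,0,0,0],
    [0,0,0,0],
  ],
)

```text
clock: 2.43
eef_pos: [0.6063, 0.3068, 0.2529]
tool_rot: [0.2, 0.98, -0.0, -0.0]
ft_force: [-0.2, -0.5, 0.2]
grip_width: 0.0853
grasp_force: 0.0
```

```bash
python3 -c "
from h import *
go([.608,.308,.25])
c=snap('wrist','w1.png')
print(proj(c,[[.608,.308,.125]]))"
```

```text
t 2.4 at [0.6063 0.3068 0.2529] yawy 66.9 j6 0.87 units [-0.05  0.09  0.15] turn None
[[254.07286605 195.17738689]]
```

View pics/w1.png

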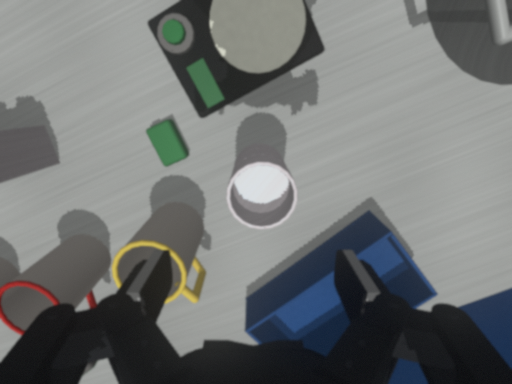

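The wrist view has the pot rim ellipse at (262,194.5), spanning 227–297 by 161–228. The tare button is at (173,31) and the pan centre near (257,24).

```bash
python3 - <<'E'
from h import *
c=snap('wrist');h=hsv(c)
for p in[(262,194.5),(227,194),(297,194),(262,161),(262,228)]:print(onz(c,*p,.125).round(4))
b=min([b for b in blobs(mask(c,'green'),100)],key=lambda b:np.hypot(b[0][0]-173,b[0][1]-31));print('btn',b[:2],[onz(c,*b[0],z).round(4) for z in(.022,.028,.032)])
t=snap('top');print('top',onz(t,125.5,167.4,.125))
go([*onz(c,262,194.5,.125)[:2],.110])
E
```

```text
[0.6101 0.3152 0.125 ]
[0.5971 0.2858 0.125 ]
[0.6223 0.345  0.125 ]
[0.5813 0.3271 0.125 ]
[0.6413 0.3023 0.125 ]
btn ([173.0, 31.7], [164, 21, 20, 22, 331]) [array([0.4287, 0.2872, 0.022 ]), array([0.4305, 0.2881, 0.028 ]), array([0.4316, 0.2887, 0.032 ])]
top [0.60661422 0.30948652 0.125     ]
t 2.6 at [0.606  0.3073 0.2536] yawy 67.0 j6 0.87 units [-0.04  0.44  7.18] turn None
```

```bash
python3 - <<'E'
from h import *
c=snap('wrist');g=cv2.cvtColor(c['image'],cv2.COLOR_BGR2GRAY)
# outermost strong edge along radial lines from the rim centre
P=[];rr=np.arange(27,42,.25)
for a in np.radians(np.arange(0,360,4)):
    u=262+rr*np.cos(a);v=194.5+rr*np.sin(a)
    I=cv2.remap(cv2.GaussianBlur(g,(0,0),.8),u[None].astype(np.float32),v[None].astype(np.float32),1)[0].astype(float)
    d=np.gradient(I);k=np.argmin(d)
    if d[k]<-2:P.append(onz(c,u[k],v[k],.125))
print(len(P),circ(P),circ(P,.033))
E
```

```text
90 (array([0.61211501, 0.3135652 , 0.03214081]), np.float64(0.00032107859327092786)) (array([0.61212377, 0.31353046]), np.float64(0.0006625935978029143))
```

Request:
apply_moves(
  commands=[
    [-0.15,0.4,0,0],
    [0,0,1,0],
    [0,0,1,0],
    [0,0,1,0],
    [0,0,1,0],
  ],
)

```text
clock: 3.05
eef_pos: [0.6121, 0.3135, 0.173]
tool_rot: [0.2, 0.98, 0.0, 0.0]
ft_force: [-0.4, -0.4, 0.9]
grip_width: 0.0852
grasp_force: 0.0
```

Request:
apply_moves(
  commands=[
    [0,0,1,0],
    [0,0,1,0],
    [0,0,0.7,0],
    [0,0,0.6,0],
    [0,0,0,0],
  ],
)

```text
clock: 3.47
eef_pos: [0.6103, 0.3125, 0.1041]
tool_rot: [0.2, 0.98, -0.002, -0.002]
ft_force: [-0.6, -0.7, -0.5]
grip_width: 0.0853
grasp_force: 0.0
```

Request:
apply_moves(
  commands=[
    [0,0,0,0],
    [0,0,0,0],
    [0,0,0,0],
    [0,0,0,0],
    [0,0,0,0],
  ],
  claw=1,
)

```text
clock: 3.88
eef_pos: [0.6134, 0.3134, 0.1089]
tool_rot: [0.2, 0.98, 0.001, 0.001]
ft_force: [-0.1, -0.3, 2.3]
grip_width: 0.0637
grasp_force: 66.2
```

Request:
apply_moves(
  commands=[
    [0,0,0,0],
    [0,0,0,0],
    [0,0,0,0],
    [0,0,0,0],
    [0,0,0,0],
  ],
)

```text
clock: 4.3
eef_pos: [0.6134, 0.3134, 0.1089]
tool_rot: [0.2, 0.98, 0.001, 0.001]
ft_force: [0.1, 0.8, 6.2]
grip_width: 0.0639
grasp_force: 66.3
```

Request:
apply_moves(
  commands=[
    [0,0,-0.5,0],
    [0,0,-1,0],
    [0,0,-1,0],
    [0,0,-1,0],
    [0,0,-1,0],
  ],
)

```text
clock: 4.72
eef_pos: [0.6122, 0.3125, 0.1979]
tool_rot: [0.2, 0.98, -0.001, -0.001]
ft_force: [0.8, -0.5, -0.8]
grip_width: 0.064
grasp_force: 66.0
```

Request:
apply_moves(
  commands=[
    [0.5,0,-1,0],
    [1,0,-0.5,0],
    [1,0,0,0],
    [0.5,0,0,0],
    [0,0,0,0],
  ],
)

```text
clock: 5.13
eef_pos: [0.5555, 0.3372, 0.2275]
tool_rot: [0.199, 0.98, -0.0, -0.001]
ft_force: [0.0, -0.2, -0.8]
grip_width: 0.064
grasp_force: 66.0
```

```bash
python3 - <<'E'
from h import *
go([.455,.373,.15])
c=snap('wrist','w2.png')
u=proj(c,[[.4564,.3748,.028],[.434,.292,.03]]);print(u)
E
```

```text
t 5.1 at [0.5555 0.3372 0.2275] yawy 67.1 j6 0.95 units [ 5.32 -0.3   3.88] turn None
[[248.54301108  76.67305172]
 [167.98266182  88.67055334]]
```

View pics/w2.png

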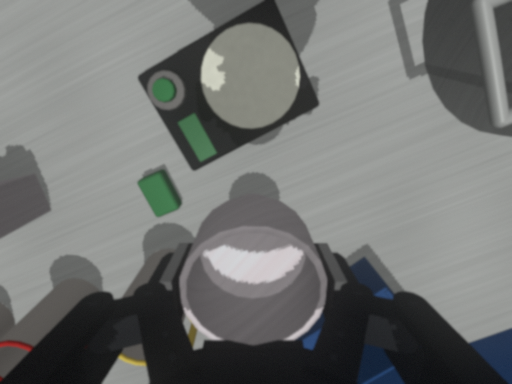

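The pot is held, and the pan is fully visible at (250,76). The button is at (163,90).

```bash
python3 - <<'E'
from h import *
c=snap('wrist');g=cv2.cvtColor(c['image'],cv2.COLOR_BGR2GRAY)
P=[];rr=np.arange(40,62,.25);G=cv2.GaussianBlur(g,(0,0),.8)
for a in np.radians(np.arange(0,360,4)):
    u=250+rr*np.cos(a);v=76+rr*np.sin(a)
    I=cv2.remap(G,u[None].astype(np.float32),v[None].astype(np.float32),1)[0].astype(float)
    d=np.gradient(I);k=np.argmin(d)
    if d[k]<-3:P.append(onz(c,u[k],v[k],.028))
q,e=circ(P);print(len(P),q,e)
b=min(blobs(mask(c,'green'),100),key=lambda b:np.hypot(b[0][0]-163,b[0][1]-90));print(b[:2],onz(c,*b[0],.03))
go([*q[:2],.15])
E
```

```text
90 [0.45777196 0.37576941 0.0516543 ] 0.00022573029758544277
([163.3, 88.2], [154, 78, 20, 21, 326]) [0.43286946 0.28716774 0.03      ]
t 5.2 at [0.5573 0.3362 0.2268] yawy 67.0 j6 0.95 units [ 5.35 -0.12  3.84] turn None
```

Request:
apply_moves(
  commands=[
    [1,0,0,0],
    [1,0,0,0],
    [1,-0.1,0,0],
    [1,0,0,0],
    [0.8,0,0.5,0],
  ],
)

```text
clock: 5.65
eef_pos: [0.469, 0.3726, 0.2184]
tool_rot: [0.201, 0.98, 0.001, 0.001]
ft_force: [0.6, 0.6, -0.7]
grip_width: 0.064
grasp_force: 66.1
```

Request:
apply_moves(
  commands=[
    [0.55,0,1,0],
    [0,0,1,0],
    [0,0,1,0],
    [0,0,1,0],
    [0,0,1,0],
  ],
)

```text
clock: 6.07
eef_pos: [0.459, 0.3758, 0.1156]
tool_rot: [0.201, 0.98, -0.001, -0.0]
ft_force: [0.3, -0.3, -0.6]
grip_width: 0.064
grasp_force: 66.1
```

Request:
apply_moves(
  commands=[
    [0,0,1,0],
    [0,0,0.8,0],
    [0,0,0.5,0],
    [0,0,0.2,0],
    [0,0,0,0],
  ],
)

```text
clock: 6.48
eef_pos: [0.4582, 0.3757, 0.0659]
tool_rot: [0.2, 0.98, -0.001, -0.001]
ft_force: [0.1, -0.4, 0.0]
grip_width: 0.0641
grasp_force: 66.1
```

```bash
python3 -c "
from h import *
go([.4578,.3758,.057])"
```

```text
t 6.5 at [0.4582 0.3757 0.0659] yawy 66.9 j6 1.09 units [ 0.02 -0.    0.44] turn None
```

Request:
apply_moves(
  commands=[
    [0,0,0.2,0],
    [0,0,0.1,0],
    [0,0,0.1,0],
    [0,0,0.05,0],
    [0,0,0,0],
  ],
)

```text
clock: 6.9
eef_pos: [0.4583, 0.3766, 0.0586]
tool_rot: [0.2, 0.98, 0.0, 0.0]
ft_force: [-0.0, -0.6, -0.6]
grip_width: 0.0642
grasp_force: 66.1
```

Request:
apply_moves(
  commands=[
    [0,0,0.08,0],
    [0,0,0,0],
    [0,0,0.05,0],
    [0,0,0,0],
    [0,0,0,0],
  ],
)

```text
clock: 7.32
eef_pos: [0.4584, 0.3767, 0.0568]
tool_rot: [0.2, 0.98, 0.0, 0.0]
ft_force: [-1.7, -0.5, 5.6]
grip_width: 0.0637
grasp_force: 66.5
```

Request:
apply_moves(
  commands=[
    [0,0,0,0],
    [0,0,0,0],
    [0,0,0,0],
    [0,0,0,0],
    [0,0,-0.2,0],
  ],
  claw=0,
)

```text
clock: 7.73
eef_pos: [0.4577, 0.376, 0.0588]
tool_rot: [0.2, 0.98, -0.001, -0.001]
ft_force: [0.2, 0.1, 0.7]
grip_width: 0.0853
grasp_force: 0.0
```

Request:
apply_moves(
  commands=[
    [0,0,-0.5,0],
    [0,0,-1,0],
    [0,0,-1,0],
    [0,0,-1,0],
    [0,0,-1,0],
  ],
)

```text
clock: 8.15
eef_pos: [0.4584, 0.3766, 0.1516]
tool_rot: [0.2, 0.98, 0.0, 0.0]
ft_force: [0.2, 0.4, -0.4]
grip_width: 0.0857
grasp_force: 0.0
```

```bash
python3 -c "
from h import *
go([.433,.288,.07])"
```

```text
t 8.2 at [0.4584 0.3766 0.1516] yawy 66.9 j6 1.09 units [-0.57 -4.57  4.08] turn None
```

Request:
apply_moves(
  commands=[
    [0,-1,0,0],
    [-0.25,-1,0,0],
    [-0.3,-1,0,0],
    [0,-1,0,0],
    [0,-0.55,0,0],
  ],
  claw=1,
)

```text
clock: 8.57
eef_pos: [0.4321, 0.2867, 0.1507]
tool_rot: [0.201, 0.98, -0.0, 0.0]
ft_force: [-0.3, -1.1, -0.1]
grip_width: 0.0256
grasp_force: 0.0
```

Request:
apply_moves(
  commands=[
    [0,0,1,0],
    [0,0,1,0],
    [0,0,1,0],
    [0,0,1,0],
    [0,0,0,0],
  ],
)

```text
clock: 8.98
eef_pos: [0.4306, 0.287, 0.0671]
tool_rot: [0.2, 0.98, -0.002, -0.002]
ft_force: [-0.7, -0.6, 0.6]
grip_width: 0.0001
grasp_force: 0.0
```

```bash
python3 -c "
from h import *
go([.433,.288,.05])
c=snap('wrist','w3.png')"
```

```text
t 9.0 at [0.4306 0.287  0.0671] yawy 66.9 j6 0.99 units [-0.09  0.1   0.85] turn None
```

View pics/w3.png

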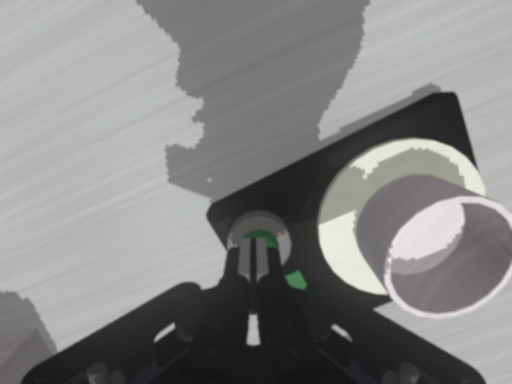

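The pot stands in the middle of the pan, and the shut fingertips are over the green button at (258,240).

Request:
apply_moves(
  commands=[
    [-0.1,0.1,0.3,0],
    [0,0,0.3,0],
    [0,0,0.1,0],
    [0,0,0.1,0],
    [0,0,0,0],
  ],
)

```text
clock: 9.45
eef_pos: [0.4373, 0.2907, 0.0596]
tool_rot: [0.2, 0.98, 0.002, 0.002]
ft_force: [-7.6, -5.3, 30.1]
grip_width: 0.0001
grasp_force: 15.2
```

Request:
apply_moves(
  commands=[
    [0,0,0.1,0],
    [0,0,0.1,0],
    [0,0,0,0],
    [0,0,0,0],
    [0,0,0,0],
  ],
)

```text
clock: 9.87
eef_pos: [0.4373, 0.2909, 0.0591]
tool_rot: [0.2, 0.98, 0.003, 0.003]
ft_force: [-14.9, -10.3, 54.4]
grip_width: 0.0002
grasp_force: 27.2
```

Request:
apply_moves(
  commands=[
    [0,0,-0.2,0],
    [0,0,-0.15,0],
    [0,0,0,0],
    [0,0,0,0],
    [0,0,0,0],
  ],
)

```text
clock: 10.28
eef_pos: [0.4372, 0.2907, 0.0599]
tool_rot: [0.2, 0.98, 0.002, 0.002]
ft_force: [-3.4, -2.4, 13.1]
grip_width: -0.0
grasp_force: 6.5
```

Request:
apply_moves(
  commands=[
    [0,0,-0.1,0],
    [0,0,0,0],
    [0,0,0,0],
    [0,0,0,0],
    [0,0,0,0],
  ],
)

```text
clock: 10.7
eef_pos: [0.4371, 0.2906, 0.06]
tool_rot: [0.2, 0.98, 0.002, 0.002]
ft_force: [1.3, 0.1, 7.6]
grip_width: 0.0004
grasp_force: 3.7
```

Request:
apply_moves(
  commands=[
    [0,0,-0.1,0],
    [0,0,0,0],
    [0,0,0,0],
    [0,0,0,0],
    [0,0,0,0],
  ],
)

```text
clock: 11.12
eef_pos: [0.4358, 0.2899, 0.0609]
tool_rot: [0.2, 0.98, 0.0, 0.0]
ft_force: [2.5, 1.5, 3.3]
grip_width: 0.0001
grasp_force: 2.2
```

Request:
apply_moves(
  commands=[
    [0,0,-0.1,0],
    [0,0,0,0],
    [0,0,0,0],
    [0,0,0,0],
    [0,0,0,0],
  ],
)

```text
clock: 11.53
eef_pos: [0.4351, 0.2894, 0.0625]
tool_rot: [0.2, 0.98, -0.0, -0.0]
ft_force: [1.2, 2.3, 2.5]
grip_width: -0.0001
grasp_force: 1.7
```

Request:
apply_moves(
  commands=[
    [0,0,-0.1,0],
    [0,0,0,0],
    [0,0,0,0],
    [0,0,0,0],
    [0,0,0,0],
  ],
)

```text
clock: 11.95
eef_pos: [0.4348, 0.2892, 0.0644]
tool_rot: [0.2, 0.98, -0.0, -0.001]
ft_force: [-0.1, 1.6, 2.3]
grip_width: 0.0001
grasp_force: 1.1
```

Request:
apply_moves(
  commands=[
    [0,0,-0.1,0],
    [0,0,0,0],
    [0,0,0,0],
    [0,0,0,0],
    [0,0,0,0],
  ],
)

```text
clock: 12.37
eef_pos: [0.4349, 0.2892, 0.0663]
tool_rot: [0.2, 0.98, -0.0, -0.0]
ft_force: [0.6, -0.4, 0.2]
grip_width: -0.0002
grasp_force: 0.0
```

Request:
apply_moves(
  commands=[
    [0,0,-0.1,0],
    [0,0,0,0],
    [0,0,0,0],
    [0,0,0,0],
    [0,0,0,0],
  ],
)

```text
clock: 12.78
eef_pos: [0.4353, 0.2895, 0.0687]
tool_rot: [0.2, 0.98, 0.0, -0.0]
ft_force: [-0.6, -0.9, -0.1]
grip_width: -0.0
grasp_force: 0.0
```

Request:
apply_moves(
  commands=[
    [0,0,-0.1,0],
    [0,0,0,0],
    [0,0,0,0],
    [0,0,0,0],
    [0,0,0,0],
  ],
)

```text
clock: 13.2
eef_pos: [0.4353, 0.2895, 0.0707]
tool_rot: [0.2, 0.98, -0.0, -0.0]
ft_force: [0.5, 0.9, -0.5]
grip_width: -0.0002
grasp_force: 0.0
```

```bash
python3 -c "
from h import *
print(bot.tip_reach)
go([.433,.288,.06])"
```

```text
0.022
t 13.2 at [0.4353 0.2895 0.0707] yawy 66.9 j6 0.99 units [ 0.08 -0.11  0.53] turn None
```

Request:
apply_moves(
  commands=[
    [0,0,-1,0],
    [0,0,-1,0.1],
    [0,0,-1,0.1],
    [0,0,-1,0.1],
    [0,0,-1,0.1],
  ],
  claw=0.4,
)

```text
clock: 13.62
eef_pos: [0.4351, 0.2894, 0.1716]
tool_rot: [0.402, 0.916, -0.0, -0.0]
ft_force: [-0.1, 0.5, -0.1]
grip_width: 0.0518
grasp_force: 0.0
```

Request:
apply_moves(
  commands=[
    [0,0,-1,0.1],
    [0,0,-1,0.1],
    [0,0,-1,0.1],
    [0,0,-1,0.1],
    [0,0,-1,0.1],
  ],
)

```text
clock: 14.03
eef_pos: [0.4351, 0.2894, 0.2717]
tool_rot: [0.625, 0.781, -0.0, -0.0]
ft_force: [-0.3, -0.1, -0.6]
grip_width: 0.0513
grasp_force: 0.0
```

Request:
apply_moves(
  commands=[
    [0,0,-1,0.1],
    [0,0,-1,0.1],
    [0,0,-1,0.1],
    [0,0,-0.5,0.1],
    [0,0,0,0],
  ],
)

```text
clock: 14.45
eef_pos: [0.4362, 0.2901, 0.3435]
tool_rot: [0.773, 0.635, 0.003, 0.0]
ft_force: [0.2, -0.4, -0.4]
grip_width: 0.0511
grasp_force: 0.0
```

```bash
python3 -c "
from h import *
go([.4633,.045,.34],-11.2)"
```

```text
t 14.4 at [0.4362 0.2901 0.3435] yawy -11.2 j6 2.35 units [-11.76   3.7    0.15] turn (np.float64(0.02745391298543609), np.float64(0.00045756521642393487))
```

Request:
apply_moves(
  commands=[
    [-1,0.4,0,0],
    [-1,0.4,0,0],
    [-1,0.4,0,0],
    [-1,0.4,0,0],
    [-1,0.4,0,0],
  ],
)

```text
clock: 14.87
eef_pos: [0.455, 0.1826, 0.3394]
tool_rot: [0.771, 0.637, -0.001, -0.0]
ft_force: [-0.6, -0.3, -0.9]
grip_width: 0.0509
grasp_force: 0.0
```

Request:
apply_moves(
  commands=[
    [-1,0.4,0,0],
    [-1,0.4,0,0],
    [-1,0.4,0,0],
    [-1,0.4,0,0],
    [-1,0.1,0,0],
  ],
)

```text
clock: 15.28
eef_pos: [0.4697, 0.0778, 0.3393]
tool_rot: [0.771, 0.637, -0.001, -0.0]
ft_force: [0.4, -0.1, -0.1]
grip_width: 0.0515
grasp_force: 0.0
```

Request:
apply_moves(
  commands=[
    [-1,0,0,0],
    [-0.7,0,0,0],
    [0,0,0,0],
    [0,0,0,0],
    [0,0,0,0],
  ],
)

```text
clock: 15.7
eef_pos: [0.4629, 0.046, 0.3401]
tool_rot: [0.772, 0.636, -0.0, -0.0]
ft_force: [-0.5, 0.4, -0.1]
grip_width: 0.0514
grasp_force: 0.0
```

```bash
python3 -c "
from h import *
go([.4733,.0437,.20],-11.2)
c=snap('wrist','w4.png')
print(proj(c,[[.4733,.0437,.214],[.4631,.0024,.214],[.4512,-.044,.214]]))"
```

```text
t 15.7 at [0.4629 0.046  0.3401] yawy -11.0 j6 1.86 units [-0.02  0.54  7.  ] turn (np.float64(0.19470866481520943), np.float64(0.003245144413586824))
[[264.50846687 195.47030089]
 [261.68954468 237.51547308]
 [258.40124309 279.9701682 ]]
```

View pics/w4.png

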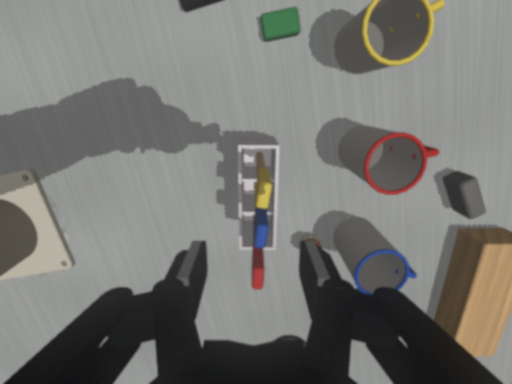

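The heads are in line at columns of about 258–264: yellow rows 181–208, blue 208–248, red 248–289. They lie along the caddy axis.

```bash
python3 - <<'E'
from h import *
c=snap('wrist')
h=hsv(c)
for col in('yellow','blue','red'):
    for b in blobs(mask(c,col),80):
        if 235<b[0][0]<290 and 150<b[0][1]<300:
            print(col,b[:2]);v,u=np.nonzero(b[2])
            print([(r,u[v==r].min(),u[v==r].max()) for r in range(v.min(),v.max()+1,4)])
for r in range(150,292,4): print(r,h[r,258:268:4].tolist(),end=' ')
z=cv2.resize(c['image'][140:300,220:300],None,fx=3.75,fy=3.75,interpolation=cv2.INTER_CUBIC);cv2.imwrite('pics/w4c.png',z)
E
```

```text
yellow ([263.4, 194.6], [257, 182, 14, 26, 287])
[(182, np.int64(263), np.int64(268)), (186, np.int64(260), np.int64(270)), (190, np.int64(259), np.int64(270)), (194, np.int64(258), np.int64(269)), (198, np.int64(257), np.int64(268)), (202, np.int64(257), np.int64(267)), (206, np.int64(257), np.int64(266))]
blue ([260.7, 235.3], [255, 224, 13, 24, 236])
[(224, np.int64(260), np.int64(262)), (228, np.int64(257), np.int64(267)), (232, np.int64(256), np.int64(266)), (236, np.int64(256), np.int64(265)), (240, np.int64(255), np.int64(265)), (244, np.int64(255), np.int64(264))]
red ([257.4, 277.1], [253, 267, 10, 22, 194])
[(267, np.int64(256), np.int64(260)), (271, np.int64(253), np.int64(262)), (275, np.int64(253), np.int64(262)), (279, np.int64(253), np.int64(262)), (283, np.int64(253), np.int64(261)), (287, np.int64(254), np.int64(260))]
150 [[174, 10, 129], [168, 10, 132], [165, 8, 131]] 154 [[17, 77, 96], [13, 39, 105], [165, 8, 126]] 158 [[16, 81, 95], [16, 64, 100], [173, 8, 126]] 162 [[17, 79, 94], [16, 78, 98], [0, 8, 126]] 166 [[17, 78, 95], [16, 81, 98], [0, 11, 113]] 170 [[21,
[... 885 characters left out ...]
9, 139]] 238 [[112, 154, 149], [112, 153, 157], [113, 112, 125]] 242 [[112, 153, 152], [111, 156, 154], [115, 66, 112]] 246 [[113, 148, 146], [112, 150, 150], [124, 17, 121]] 250 [[0, 115, 89], [0, 48, 111], [30, 2, 164]] 254 [[0, 119, 90], [1, 76, 104], [60, 3, 153]] 258 [[1, 118, 91], [1, 91, 101], [45, 3, 152]] 262 [[0, 118, 91], [0, 101, 98], [45, 3, 151]] 266 [[0, 118, 95], [0, 106, 96], [45, 3, 151]] 270 [[0, 162, 156], [0, 151, 149], [50, 5, 149]] 274 [[0, 161, 169], [1, 150, 158], [45, 3, 149]] 278 [[1, 163, 169], [1, 144, 154], [60, 3, 150]] 282 [[0, 163, 169], [1, 124, 152], [50, 5, 148]] 286 [[0, 162, 168], [2, 97, 150], [45, 3, 148]] 290 [[5, 20, 150], [15, 7, 150], [45, 7, 151]]
```

View pics/w4c.png

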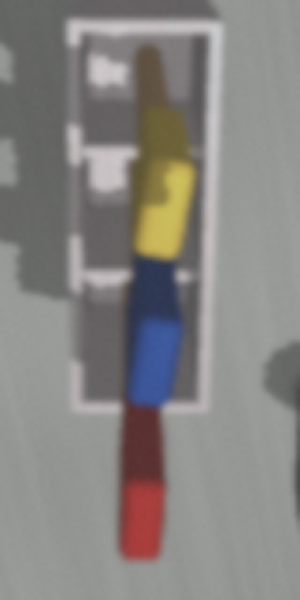

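```bash
cat > spat.py <<'E'
from h import *
import sys
def tops(cols,z=.214):
    c=snap('wrist');o={}
    for col in cols:
        m=mask(c,col)
        for b in blobs(m,80):
            X=onz(c,*b[0],z)
            if np.hypot(X[0]-.4633,X[1]-0)<.09 and b[1][4]<600:
                cn=cv2.findContours(b[2].astype(np.uint8),0,2)[0][0]
                W=np.array([onz(c,*p[0],z)[:2]*1000 for p in cn],np.float32)
                r=cv2.minAreaRect(W);o[col]=X
                print(col,X.round(4),'rect',np.round(r[1],1),'ang',round(r[2],1))
    return o
E
python3 - <<'E'
from spat import *
o=tops(['yellow','blue','red'])
go([*o['yellow'][:2],.19],-11.2)
E
```

```text
yellow [0.4725 0.0448 0.214 ] rect [25.  10.9] ang 68.5
blue [0.4628 0.005  0.214 ] rect [24.3 10.3] ang 69.6
red [ 0.4509 -0.0405  0.214 ] rect [24.9  9.1] ang 79.1
t 15.8 at [0.463  0.0464 0.3404] yawy -11.0 j6 1.86 units [0.01 0.48 7.52] turn (np.float64(0.22852288044323643), np.float64(0.0038087146740539406))
```

Request:
apply_moves(
  commands=[
    [0,0.48,0,0],
    [0,0,0.5,0.1],
    [0,0,1,0.06],
    [0,0,1,0],
    [0,0,0,0],
  ],
)

```text
clock: 16.27
eef_pos: [0.4711, 0.044, 0.2869]
tool_rot: [0.822, 0.569, -0.003, -0.002]
ft_force: [-1.2, -0.3, -0.2]
grip_width: 0.0512
grasp_force: 0.0
```

```bash
python3 - <<'E'
from spat import *
o=tops(['yellow','blue','red'])
go([*o['yellow'][:2],.19],-21)
E
```

```text
yellow [0.473  0.0444 0.214 ] rect [23.8  8.9] ang 69.5
blue [0.4632 0.0049 0.214 ] rect [24.3 10. ] ang 69.6
red [ 0.4515 -0.0407  0.214 ] rect [26.   9.9] ang 75.7
t 16.3 at [0.4717 0.044  0.2889] yawy -20.6 j6 2.02 units [0.05 0.07 4.94] turn (np.float64(0.38117489714581154), np.float64(0.006352914952430192))
```

Request:
apply_moves(
  commands=[
    [0,0.05,1,0],
    [0,0,1,0],
    [0,0,1,0],
    [0,0,1,0],
    [0,0,0.9,0],
  ],
)

```text
clock: 16.73
eef_pos: [0.4746, 0.0437, 0.1932]
tool_rot: [0.822, 0.569, 0.001, 0.001]
ft_force: [-0.6, 0.1, -0.6]
grip_width: 0.0512
grasp_force: 0.0
```

Request:
apply_moves(
  commands=[
    [0,0,0,0],
    [0,0,0,0],
    [0,0,0,0],
    [0,0,0,0],
    [0,0,0,0],
  ],
  claw=1,
)

```text
clock: 17.15
eef_pos: [0.4748, 0.0436, 0.1946]
tool_rot: [0.823, 0.569, 0.002, 0.001]
ft_force: [0.5, -0.3, 3.4]
grip_width: 0.0114
grasp_force: 59.1
```

Request:
apply_moves(
  commands=[
    [0,0,0,0],
    [0,0,0,0],
    [0,0,-0.5,0],
    [0,0,-1,0],
    [0,0,-1,0],
  ],
)

```text
clock: 17.57
eef_pos: [0.4725, 0.0434, 0.2428]
tool_rot: [0.823, 0.569, -0.001, -0.001]
ft_force: [0.7, 0.2, -0.2]
grip_width: 0.0111
grasp_force: 58.5
```

Request:
apply_moves(
  commands=[
    [0,0,-1,0],
    [0,0,-1,0],
    [0,0,-1,0],
    [0,0,-1,0],
    [0,0,-1,0],
  ],
)

```text
clock: 17.98
eef_pos: [0.473, 0.0434, 0.344]
tool_rot: [0.823, 0.569, 0.0, 0.0]
ft_force: [-0.1, -1.4, 0.1]
grip_width: 0.0115
grasp_force: 58.5
```

```bash
python3 - <<'E'
from meas import *
c,s,o=top_all();cv2.imwrite('pics/s1.png',s['image'])
for k in o:
    if 'jug' in k: print(k,o[k])
go([*o['jug_yellow'][2],.36])
E
```

```text
meas.py:7: RuntimeWarning: Mean of empty slice.
  d=np.hypot(*(W[:,:2]-ctr).T);far=W[d>.045][:,:2].mean(0)-ctr
  ret = um.true_divide(
Traceback (most recent call last):
  File "meas.py", line 6, in top_all
    W=world(c,B[0][2],.12);q,e=circ(W);ctr,e2=circ(W,.037)
              ~^^^
IndexError: list index out of range
```

```bash
cat > jug.py <<'E'
from h import *
def jug(col,cam,save=None):
    c=snap(cam,save);out=[]
    for b in blobs(mask(c,col),60):
        W=world(c,b[2],.12);
        if not(.4<W[:,0].mean()<.8): continue
        q,e=circ(W);out.append((q.round(4).tolist(),round(e,4),b[1],circ(W,.0365)[0].round(4).tolist()))
    for o in out: print(cam,col,o)
E
python3 - <<'E'
from jug import *
for cam in('wrist','scene','top'): jug('yellow',cam,'y'+cam+'.png')
go([.6453,.1721,.35])
E
```

```text
wrist yellow ([0.6452, 0.1732, 0.036], np.float64(0.0011), [322, 0, 71, 45, 488], [0.6454, 0.1738])
wrist yellow ([16.2899, -6.0686, 16.9531], np.float64(0.0082), [239, 225, 28, 99, 2173], [0.4379, -0.1141])
scene yellow ([0.6584, 0.1668, 0.0441], np.float64(0.0106), [310, 145, 40, 38, 240], [0.6549, 0.169])
t 18.2 at [0.473  0.0434 0.342 ] yawy -20.7 j6 2.02 units [ 9.06  5.79 -0.41] turn None
```

View pics/yscene.png

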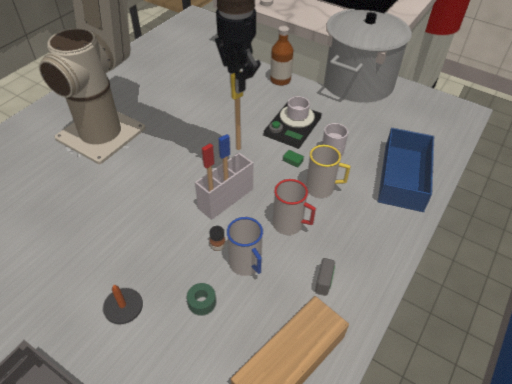

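The spatula hangs upright from the gripper, its foot at (238,150). The pot is on the pan, and the yellow jug, rim near (325,157), hasn't moved.

Request:
apply_moves(
  commands=[
    [1,0.6,0,0],
    [1,0.6,0,0],
    [1,0.6,0,0],
    [1,0.6,0,0],
    [1,0.6,0,0],
  ],
)

```text
clock: 18.65
eef_pos: [0.5649, 0.1164, 0.3408]
tool_rot: [0.823, 0.569, -0.002, -0.001]
ft_force: [0.7, 0.7, 0.1]
grip_width: 0.0111
grasp_force: 58.7
```

Request:
apply_moves(
  commands=[
    [1,0.6,0,0],
    [1,0.6,0,0],
    [1,0.6,0,0],
    [1,0.6,0,0],
    [0.1,0.4,0,0],
  ],
)

```text
clock: 19.07
eef_pos: [0.647, 0.1756, 0.3389]
tool_rot: [0.822, 0.57, -0.002, -0.001]
ft_force: [-1.3, -0.2, -1.1]
grip_width: 0.0113
grasp_force: 58.6
```

Request:
apply_moves(
  commands=[
    [0,0,0,0],
    [0,0,0,0],
    [0,0,0,0],
    [0,0,0,0],
    [0,0,0,0],
  ],
)

```text
clock: 19.48
eef_pos: [0.6455, 0.1723, 0.3434]
tool_rot: [0.823, 0.569, 0.0, 0.0]
ft_force: [-0.7, -0.1, 0.0]
grip_width: 0.0117
grasp_force: 58.7
```

```bash
python3 - <<'E'
from jug import *
go([.6453,.173,.20])
# foot of the handle in the scene image: wooden colour
c=snap('scene','s2.png');t=snap('top','t2.png');print(proj(c,[[.6453,.173,.12],[.6453,.173,.15]]))
E
```

```text
t 19.5 at [0.6455 0.1723 0.3434] yawy -20.7 j6 2.19 units [ 0.03 -0.03  7.17] turn None
[[324.78607276 154.63500669]
 [326.35299923 145.71137705]]
```

View pics/s2.png

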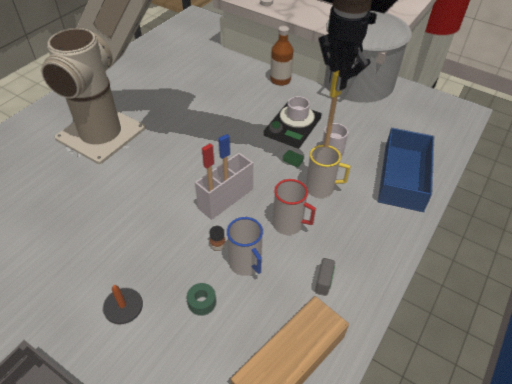

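The foot is at about (330,145), above the yellow jug's mouth (325,155). I'll lower it in.

Request:
apply_moves(
  commands=[
    [0,0,1,0],
    [0,0,1,0],
    [0,0,1,0],
    [0,0,1,0],
    [0,0,1,0],
  ],
)

```text
clock: 20.0
eef_pos: [0.6458, 0.1726, 0.2424]
tool_rot: [0.823, 0.569, 0.0, 0.0]
ft_force: [0.6, -0.2, -0.9]
grip_width: 0.0115
grasp_force: 58.8
```

Request:
apply_moves(
  commands=[
    [0,0,1,0],
    [0,0,0.5,0],
    [0,0,0.2,0],
    [0,0,0.1,0],
    [0,0,0,0],
  ],
)

```text
clock: 20.42
eef_pos: [0.6465, 0.1728, 0.2075]
tool_rot: [0.823, 0.569, 0.001, 0.0]
ft_force: [0.2, 1.1, -0.5]
grip_width: 0.0111
grasp_force: 58.8
```

Request:
apply_moves(
  commands=[
    [0,0,0.1,0],
    [0,0,0,0],
    [0,0,0.05,0],
    [0,0,0,0],
    [0,0,0,0],
  ],
)

```text
clock: 20.83
eef_pos: [0.6463, 0.1728, 0.2041]
tool_rot: [0.823, 0.569, 0.0, 0.0]
ft_force: [-0.0, -0.3, -0.1]
grip_width: 0.0113
grasp_force: 58.8
```

Request:
apply_moves(
  commands=[
    [0,0,0.15,0],
    [0,0,0,0],
    [0,0,0,0],
    [0,0,0,0],
    [0,0,0,0],
  ],
)

```text
clock: 21.25
eef_pos: [0.6462, 0.1728, 0.2007]
tool_rot: [0.823, 0.569, -0.0, -0.0]
ft_force: [-0.8, -0.5, 0.1]
grip_width: 0.0113
grasp_force: 58.8
```

Request:
apply_moves(
  commands=[
    [0,0,0,0],
    [0,0,0,0],
    [0,0,0,0],
    [0,0,0,0],
    [0,0,0,0],
  ],
  claw=0,
)

```text
clock: 21.67
eef_pos: [0.6462, 0.1728, 0.2008]
tool_rot: [0.823, 0.569, 0.0, 0.0]
ft_force: [-0.3, -1.1, 0.6]
grip_width: 0.0711
grasp_force: 0.0
```

Request:
apply_moves(
  commands=[
    [0,0,0,0],
    [0,0,0,0],
    [0,0,-0.5,0],
    [0,0,-1,0],
    [0,0,-1,0],
  ],
)

```text
clock: 22.08
eef_pos: [0.6456, 0.1726, 0.2509]
tool_rot: [0.823, 0.569, -0.001, -0.0]
ft_force: [0.4, 0.1, 1.5]
grip_width: 0.0855
grasp_force: 0.0
```

Request:
apply_moves(
  commands=[
    [0,0,-1,0],
    [0,0,-1,0],
    [0,0,-1,0],
    [0,0,-1,0],
    [0,0,-1,0],
  ],
)

```text
clock: 22.5
eef_pos: [0.6459, 0.1727, 0.3528]
tool_rot: [0.823, 0.569, 0.001, 0.0]
ft_force: [0.8, -0.4, 0.4]
grip_width: 0.0858
grasp_force: 0.0
```

```bash
python3 - <<'E'
from jug import *
go([.464,.005,.34])
c=snap('scene','s3.png');print([(b[:2]) for b in blobs(mask(c,'yellow'))])
E
```

```text
t 22.5 at [0.6459 0.1727 0.3528] yawy -20.7 j6 2.19 units [-11.06  -5.55   0.63] turn None
[([334.6, 156.7], [310, 137, 40, 46, 364])]
```

Request:
apply_moves(
  commands=[
    [-1,-0.5,0,0],
    [-1,-0.5,0,0],
    [-1,-0.5,0,0],
    [-1,-0.5,0,0],
    [-1,-0.5,0,0],
  ],
  claw=0.4,
)

```text
clock: 22.97
eef_pos: [0.5631, 0.0962, 0.3512]
tool_rot: [0.822, 0.569, 0.0, 0.0]
ft_force: [0.3, -0.2, -0.9]
grip_width: 0.0512
grasp_force: 0.0
```

Request:
apply_moves(
  commands=[
    [-1,-0.5,0,0],
    [-1,-0.5,0,0],
    [-1,-0.5,0,0],
    [-1,-0.5,0,0],
    [-1,-0.5,0,0],
  ],
)

```text
clock: 23.38
eef_pos: [0.481, 0.0203, 0.3514]
tool_rot: [0.822, 0.569, 0.0, 0.0]
ft_force: [-0.1, 0.2, 0.2]
grip_width: 0.0515
grasp_force: 0.0
```

Request:
apply_moves(
  commands=[
    [-1,-0.5,0.6,0],
    [0,0,0,0],
    [0,0,0,0],
    [0,0,0,0],
    [0,0,0,0],
  ],
)

```text
clock: 23.8
eef_pos: [0.4665, 0.0062, 0.3394]
tool_rot: [0.822, 0.569, 0.001, 0.0]
ft_force: [-0.5, -0.4, 0.3]
grip_width: 0.0513
grasp_force: 0.0
```

```bash
python3 - <<'E'
from spat import *
o=tops(['blue','red'])
go([*o['blue'][:2],.19],-21)
s=snap('scene','s4.png')
E
```

```text
blue [0.4618 0.0013 0.214 ] rect [22.2  9.2] ang 69.3
red [ 0.4515 -0.041   0.214 ] rect [24.9  9.6] ang 69.9
t 23.9 at [0.4665 0.0063 0.3393] yawy -20.6 j6 1.94 units [-0.32 -0.14  7.46] turn (np.float64(0.36981602265498736), np.float64(0.006163600377583123))
```

View pics/s4.png

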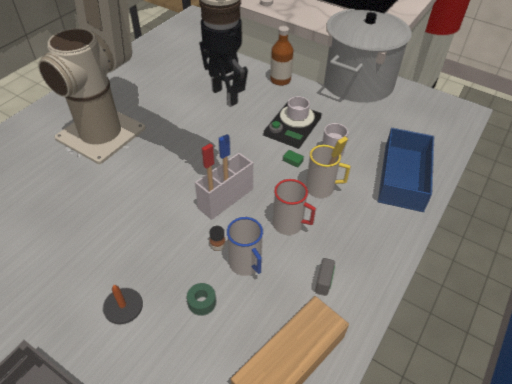

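The yellow spatula leans in its jug, head at (340,148). Blue is next.

Request:
apply_moves(
  commands=[
    [-0.2,-0.14,0.5,0],
    [0,0,1,0],
    [0,0,1,0],
    [0,0,1,0],
    [0,0,1,0],
  ],
)

```text
clock: 24.32
eef_pos: [0.4622, 0.0035, 0.248]
tool_rot: [0.822, 0.569, 0.0, 0.0]
ft_force: [-0.2, 0.7, -0.1]
grip_width: 0.0513
grasp_force: 0.0
```

Request:
apply_moves(
  commands=[
    [0,0,1,0],
    [0,0,1,0],
    [0,0,0.8,0],
    [0,0,0,0],
    [0,0,0,0],
  ],
)

```text
clock: 24.73
eef_pos: [0.4614, 0.0034, 0.1922]
tool_rot: [0.822, 0.569, -0.001, -0.001]
ft_force: [0.1, -0.1, -0.7]
grip_width: 0.0512
grasp_force: 0.0
```

Request:
apply_moves(
  commands=[
    [0,0,0,0],
    [0,0,0,0],
    [0,0,0,0],
    [0,0,0,0],
    [0,0,0,0],
  ],
  claw=1,
)

```text
clock: 25.15
eef_pos: [0.4623, 0.0031, 0.194]
tool_rot: [0.823, 0.569, 0.001, 0.001]
ft_force: [0.1, -0.0, 5.2]
grip_width: 0.011
grasp_force: 58.6
```

Request:
apply_moves(
  commands=[
    [0,0,0,0],
    [0,0,0,0],
    [0,0,-0.5,0],
    [0,0,-1,0],
    [0,0,-1,0],
  ],
)

```text
clock: 25.57
eef_pos: [0.4606, 0.003, 0.2425]
tool_rot: [0.823, 0.569, -0.001, -0.001]
ft_force: [1.4, -0.2, 0.3]
grip_width: 0.0111
grasp_force: 58.4
```

Request:
apply_moves(
  commands=[
    [0,0,-1,0],
    [0,0,-1,0],
    [0,0,-1,0],
    [0,0,-1,0],
    [0,0,-1,0],
  ],
)

```text
clock: 25.98
eef_pos: [0.4612, 0.003, 0.3436]
tool_rot: [0.823, 0.569, -0.0, -0.0]
ft_force: [-0.1, 0.1, -0.5]
grip_width: 0.0112
grasp_force: 58.4
```

```bash
python3 - <<'E'
from jug import *
for cam in('wrist','scene','top'): jug('blue',cam)
go([.6106,-.1333,.343])
E
```

```text
wrist blue ([0.6134, -0.1348, 0.0368], np.float64(0.0011), [367, 199, 66, 52, 386], [0.6134, -0.1346])
wrist blue ([2.2528, -0.8594, 1.9807], np.float64(0.0086), [239, 242, 28, 81, 1864], [0.4218, -0.1625])
scene blue ([0.6119, -0.1336, 0.036], np.float64(0.0008), [228, 217, 34, 29, 130], [0.6119, -0.1335])
top blue ([0.6106, -0.1333, 0.0363], np.float64(0.0013), [291, 144, 31, 36, 183], [0.6106, -0.1333])
t 26.1 at [0.4623 0.003  0.344 ] yawy -20.7 j6 1.94 units [-3.76  9.35  0.07] turn None
```

Request:
apply_moves(
  commands=[
    [0,1,0,0],
    [0,1,0,0],
    [-0.5,1,0,0],
    [-0.5,1,0,0],
    [-0.5,1,0,0],
  ],
)

```text
clock: 26.55
eef_pos: [0.5446, -0.0608, 0.3408]
tool_rot: [0.822, 0.569, -0.001, -0.001]
ft_force: [0.4, 0.1, -0.6]
grip_width: 0.0113
grasp_force: 58.6
```

Request:
apply_moves(
  commands=[
    [-0.6,1,0,0],
    [-0.6,1,0,0],
    [-0.6,1,0,0],
    [-0.4,1,0,0],
    [0,0.4,0,0],
  ],
)

```text
clock: 26.97
eef_pos: [0.612, -0.1351, 0.3396]
tool_rot: [0.823, 0.568, -0.002, -0.001]
ft_force: [-0.5, 1.4, -0.9]
grip_width: 0.011
grasp_force: 58.6
```

Request:
apply_moves(
  commands=[
    [0,0,0,0],
    [0,0,0,0],
    [0,0,0,0],
    [0,0,0,0],
    [0,0,0,0],
  ],
)

```text
clock: 27.38
eef_pos: [0.6108, -0.1319, 0.3431]
tool_rot: [0.822, 0.569, 0.0, 0.0]
ft_force: [-0.2, 1.0, 0.3]
grip_width: 0.0114
grasp_force: 58.6
```

```bash
python3 - <<'E'
from jug import *
go([.612,-.134,.2])
for cam in('scene','top'): jug('blue',cam)
c=snap('scene','s5.png');h=hsv(c)
f=proj(c,[[.612,-.134,.153]])[0];print(f)
m=cv2.inRange(h,(9,60,50),(20,200,220));b=[b[:2] for b in blobs(m,40) if abs(b[0][0]-f[0])<40 and abs(b[0][1]-f[1])<60];print(b)
E
```

```text
t 27.4 at [ 0.6108 -0.1319  0.3431] yawy -20.6 j6 1.72 units [-0.08  0.09  7.15] turn None
scene blue ([0.6117, -0.1336, 0.0361], np.float64(0.0009), [227, 218, 35, 28, 123], [0.6116, -0.1334])
[244.2649467  221.51746315]
[([209.8, 178.4], [207, 166, 6, 25, 102]), ([244.0, 197.6], [241, 172, 6, 52, 256]), ([217.3, 242.3], [210, 237, 15, 10, 94])]
```

Handle blob at columns 241–247 down to row 224, over the predicted foot (244,221). I'll lower it and release.

Request:
apply_moves(
  commands=[
    [-0.08,0.08,1,0],
    [0,0,1,0],
    [0,0,1,0],
    [0,0,1,0],
    [0,0,1,0],
  ],
)

```text
clock: 27.95
eef_pos: [0.6121, -0.1344, 0.2422]
tool_rot: [0.822, 0.569, 0.0, 0.0]
ft_force: [0.1, 1.4, -0.5]
grip_width: 0.0112
grasp_force: 58.7
```

Request:
apply_moves(
  commands=[
    [0,0,1,0],
    [0,0,0.5,0],
    [0,0,0.3,0],
    [0,0,0.2,0],
    [0,0,0.1,0],
  ],
)

```text
clock: 28.37
eef_pos: [0.6125, -0.1347, 0.2011]
tool_rot: [0.823, 0.569, 0.0, 0.0]
ft_force: [0.9, 0.4, -1.1]
grip_width: 0.011
grasp_force: 58.7
```

Request:
apply_moves(
  commands=[
    [0,0,0,0],
    [0,0,0,0],
    [0,0,0,0],
    [0,0,0,0],
    [0,0,0,0],
  ],
)

```text
clock: 28.78
eef_pos: [0.6125, -0.1347, 0.2013]
tool_rot: [0.823, 0.569, 0.0, 0.0]
ft_force: [-0.1, -0.1, -0.9]
grip_width: 0.0111
grasp_force: 58.7
```

Request:
apply_moves(
  commands=[
    [0,0,0,0],
    [0,0,0,0],
    [0,0,0,0],
    [0,0,0,0],
    [0,0,0,0],
  ],
  claw=0,
)

```text
clock: 29.2
eef_pos: [0.6122, -0.1346, 0.2007]
tool_rot: [0.823, 0.569, -0.0, -0.0]
ft_force: [-1.0, -0.1, -0.0]
grip_width: 0.071
grasp_force: 0.0
```

Request:
apply_moves(
  commands=[
    [0,0,0,0],
    [0,0,0,0],
    [0,0,-0.5,0],
    [0,0,-1,0],
    [0,0,-1,0],
  ],
)

```text
clock: 29.62
eef_pos: [0.6116, -0.1345, 0.251]
tool_rot: [0.823, 0.569, -0.001, -0.001]
ft_force: [-0.1, 0.2, 0.1]
grip_width: 0.0853
grasp_force: 0.0
```

Request:
apply_moves(
  commands=[
    [0,0,-1,0],
    [0,0,-1,0],
    [0,0,-1,0],
    [0,0,-1,0],
    [0,0,-1,0],
  ],
)

```text
clock: 30.03
eef_pos: [0.612, -0.1346, 0.3528]
tool_rot: [0.823, 0.569, 0.0, 0.0]
ft_force: [0.3, 0.7, 0.4]
grip_width: 0.0856
grasp_force: 0.0
```

```bash
python3 - <<'E'
from jug import *
go([.46,-.037,.34])
c=snap('scene','s6.png');print([(b[:2]) for b in blobs(mask(c,'blue'))]);jug('red','top');jug('red','wrist')
E
```

```text
t 30.0 at [ 0.612  -0.1346  0.3528] yawy -20.7 j6 1.72 units [ 1.88 -8.83  0.63] turn None
[([404.5, 161.9], [384, 129, 48, 65, 1768]), ([243.4, 222.9], [227, 201, 35, 45, 260]), ([256.5, 254.0], [253, 248, 8, 13, 42]), ([504.6, 361.1], [491, 320, 21, 64, 604])]
top red ([0.635, 0.0207, 0.0363], np.float64(0.0017), [229, 133, 31, 38, 231], [0.635, 0.0207])
wrist red ([0.6373, 0.0212, 0.0369], np.float64(0.0018), [187, 0, 88, 71, 987], [0.6373, 0.0211])
wrist red ([0.4059, -0.0554, 0.0258], np.float64(0.0046), [51, 143, 41, 31, 655], [0.4083, -0.0682])
```

Request:
apply_moves(
  commands=[
    [0.2,-1,0,0],
    [0.2,-1,0,0],
    [0.2,-1,0,0],
    [0.2,-1,0,0],
    [0.2,-1,0,0],
  ],
  claw=0.4,
)

```text
clock: 30.6
eef_pos: [0.5242, -0.0801, 0.3493]
tool_rot: [0.823, 0.569, -0.001, -0.001]
ft_force: [-0.5, 0.2, 0.6]
grip_width: 0.0511
grasp_force: 0.0
```

Request:
apply_moves(
  commands=[
    [0.2,-1,0,0],
    [0.2,-1,0,0],
    [0.2,-1,0.6,0],
    [0.2,-0.8,0,0],
    [0,0,0,0],
  ],
)

```text
clock: 31.02
eef_pos: [0.457, -0.0375, 0.3377]
tool_rot: [0.822, 0.569, -0.001, -0.001]
ft_force: [-0.9, -0.6, 0.0]
grip_width: 0.0509
grasp_force: 0.0
```

Request:
apply_moves(
  commands=[
    [0,0,0,0],
    [0,0,0,0],
    [0,0,0,0],
    [0,0,0,0],
    [0,0,0,0],
  ],
)

```text
clock: 31.43
eef_pos: [0.4608, -0.0392, 0.3384]
tool_rot: [0.823, 0.568, -0.0, -0.0]
ft_force: [0.8, 0.3, 0.1]
grip_width: 0.0514
grasp_force: 0.0
```

```bash
python3 - <<'E'
from spat import *
o=tops(['red'])
go([*o['red'][:2],.19],-20)
E
```

```text
red [ 0.4513 -0.0425  0.214 ] rect [23.5  9.6] ang 72.1
t 31.5 at [ 0.4607 -0.0391  0.3385] yawy -20.7 j6 1.85 units [-0.32 -0.38  7.42] turn (np.float64(-0.7106698344182831), np.float64(-0.01184449724030472))
```

Request:
apply_moves(
  commands=[
    [-0.25,-0.38,0.5,0],
    [0,0,1,-0.04],
    [0,0,1,0],
    [0,0,1,0],
    [0,0,1,0],
  ],
)

```text
clock: 31.9
eef_pos: [0.4516, -0.041, 0.2479]
tool_rot: [0.811, 0.586, 0.0, 0.0]
ft_force: [0.5, 0.3, 0.2]
grip_width: 0.051
grasp_force: 0.0
```

Request:
apply_moves(
  commands=[
    [0,0,1,0],
    [0,0,1,0],
    [0,0,0.8,0],
    [0,0,0,0],
    [0,0,0,0],
  ],
)

```text
clock: 32.32
eef_pos: [0.4509, -0.0409, 0.1922]
tool_rot: [0.811, 0.586, -0.001, -0.001]
ft_force: [0.1, 0.3, -0.3]
grip_width: 0.0512
grasp_force: 0.0
```

Request:
apply_moves(
  commands=[
    [0,0,0,0],
    [0,0,0,0],
    [0,0,0,0],
    [0,0,0,0],
    [0,0,0,0],
  ],
  claw=1,
)

```text
clock: 32.73
eef_pos: [0.4519, -0.0408, 0.1939]
tool_rot: [0.81, 0.586, 0.001, 0.001]
ft_force: [-1.4, -0.1, 7.0]
grip_width: 0.0111
grasp_force: 58.6
```

Request:
apply_moves(
  commands=[
    [0,0,0,0],
    [0,0,0,0],
    [0,0,-0.5,0],
    [0,0,-1,0],
    [0,0,-1,0],
  ],
)

```text
clock: 33.15
eef_pos: [0.4507, -0.0407, 0.2427]
tool_rot: [0.81, 0.586, -0.001, -0.001]
ft_force: [0.4, 1.0, 0.3]
grip_width: 0.0113
grasp_force: 58.4
```

Request:
apply_moves(
  commands=[
    [0,0,-1,0],
    [0,0,-1,0],
    [0,0,-1,0],
    [0,0,-1,0],
    [0,0,-1,0],
  ],
)

```text
clock: 33.57
eef_pos: [0.4513, -0.0408, 0.3438]
tool_rot: [0.81, 0.586, 0.0, 0.0]
ft_force: [1.2, 0.1, -0.4]
grip_width: 0.0113
grasp_force: 58.4
```

```bash
python3 - <<'E'
from jug import *
for cam in('wrist','scene','top'): jug('red',cam)
go([.636,.021,.343])
E
```

```text
wrist red ([0.6376, 0.0216, 0.0366], np.float64(0.0013), [358, 32, 80, 73, 950], [0.6376, 0.0216])
scene red ([1.203, 1.0927, 0.5346], np.float64(0.0251), [426, 0, 44, 35, 1137], [0.6754, 1.0692])
scene red ([0.6361, 0.0206, 0.036], np.float64(0.0014), [275, 179, 33, 25, 169], [0.6361, 0.0206])
scene red ([0.6891, -0.0211, 0.0263], np.float64(0.0025), [302, 203, 13, 21, 95], [0.6778, -0.027])
t 33.7 at [ 0.4522 -0.0409  0.3441] yawy -18.3 j6 1.8 units [5.82 7.75 0.09] turn None
```

Request:
apply_moves(
  commands=[
    [0.7,1,0,0],
    [0.7,1,0,0],
    [0.7,1,0,0],
    [0.7,1,0,0],
    [0.7,1,0,0],
  ],
)

```text
clock: 34.13
eef_pos: [0.5688, -0.0053, 0.3409]
tool_rot: [0.81, 0.586, -0.001, -0.001]
ft_force: [0.9, -0.1, -0.2]
grip_width: 0.0114
grasp_force: 58.6
```

Request:
apply_moves(
  commands=[
    [0.7,1,0,0],
    [0.7,1,0,0],
    [0.7,0.75,0,0],
    [0.2,0,0,0],
    [0,0,0,0],
  ],
)

```text
clock: 34.55
eef_pos: [0.6351, 0.0216, 0.3396]
tool_rot: [0.81, 0.586, -0.002, -0.001]
ft_force: [0.4, 0.7, -0.5]
grip_width: 0.0113
grasp_force: 58.6
```

Request:
apply_moves(
  commands=[
    [0,0,0,0],
    [0,0,0,0],
    [0,0,0,0],
    [0,0,0,0],
    [0,0,0,0],
  ],
)

```text
clock: 34.97
eef_pos: [0.6345, 0.0203, 0.3435]
tool_rot: [0.811, 0.586, 0.0, 0.0]
ft_force: [0.1, 0.2, -0.4]
grip_width: 0.0116
grasp_force: 58.6
```

```bash
python3 - <<'E'
from jug import *
go([.6365,.021,.2])
jug('red','scene')
c=snap('scene','s7.png');h=hsv(c)
f=proj(c,[[.6365,.021,.153]])[0];print(f)
m=cv2.inRange(h,(9,60,50),(20,200,220));b=[b[:2] for b in blobs(m,40) if abs(b[0][0]-f[0])<40 and abs(b[0][1]-f[1])<60];print(b)
E
```

```text
t 35.0 at [0.6345 0.0203 0.3435] yawy -18.3 j6 1.92 units [0.06 0.08 7.18] turn None
scene red ([1.1885, 1.0937, 0.5205], np.float64(0.0251), [426, 0, 44, 35, 1133], [0.6753, 1.0695])
scene red ([0.7402, 0.3726, 0.2613], np.float64(0.004), [290, 105, 12, 29, 167], [0.5363, 0.258])
scene red ([0.6363, 0.0205, 0.0359], np.float64(0.0013), [275, 180, 33, 24, 155], [0.6362, 0.0206])
scene red ([0.6888, -0.0211, 0.0266], np.float64(0.0024), [302, 203, 13, 21, 98], [0.6779, -0.027])
[292.00774157 181.12799057]
[([292.7, 156.7], [288, 132, 11, 52, 259])]
```

Handle blob at columns 288–299 down to row 184, over the predicted foot (292,181). I'll lower and release.

Request:
apply_moves(
  commands=[
    [0.06,0.08,1,0],
    [0,0,1,0],
    [0,0,1,0],
    [0,0,1,0],
    [0,0,1,0],
  ],
)

```text
clock: 35.48
eef_pos: [0.6367, 0.0213, 0.242]
tool_rot: [0.81, 0.586, 0.0, 0.0]
ft_force: [-0.4, -1.0, -0.7]
grip_width: 0.0111
grasp_force: 58.7
```

Request:
apply_moves(
  commands=[
    [0,0,1,0],
    [0,0,0.5,0],
    [0,0,0.3,0],
    [0,0,0.2,0],
    [0,0,0.1,0],
  ],
)

```text
clock: 35.9
eef_pos: [0.6372, 0.0213, 0.2011]
tool_rot: [0.81, 0.586, 0.0, 0.0]
ft_force: [-1.4, 0.1, -0.4]
grip_width: 0.0116
grasp_force: 58.7
```

Request:
apply_moves(
  commands=[
    [0,0,0,0],
    [0,0,0,0],
    [0,0,0,0],
    [0,0,0,0],
    [0,0,0,0],
  ],
)

```text
clock: 36.32
eef_pos: [0.6371, 0.0214, 0.2013]
tool_rot: [0.81, 0.586, 0.0, 0.0]
ft_force: [-0.5, -0.2, 0.3]
grip_width: 0.0115
grasp_force: 58.7
```

Request:
apply_moves(
  commands=[
    [0,0,0,0],
    [0,0,0,0],
    [0,0,0,0],
    [0,0,0,0],
    [0,0,0,0],
  ],
  claw=0,
)

```text
clock: 36.73
eef_pos: [0.6368, 0.0214, 0.2007]
tool_rot: [0.81, 0.586, 0.0, 0.0]
ft_force: [0.9, -0.7, -0.3]
grip_width: 0.0712
grasp_force: 0.0
```

Request:
apply_moves(
  commands=[
    [0,0,0,0],
    [0,0,0,0],
    [0,0,-0.5,0],
    [0,0,-1,0],
    [0,0,-1,0],
  ],
)

```text
clock: 37.15
eef_pos: [0.6362, 0.0213, 0.251]
tool_rot: [0.81, 0.586, -0.001, -0.001]
ft_force: [1.2, 0.4, 0.1]
grip_width: 0.0854
grasp_force: 0.0
```

Request:
apply_moves(
  commands=[
    [0,0,-1,0],
    [0,0,-1,0],
    [0,0,-1,0],
    [0,0,-1,0],
    [0,0,-1,0],
  ],
)

```text
clock: 37.57
eef_pos: [0.6366, 0.0213, 0.3528]
tool_rot: [0.81, 0.586, 0.0, 0.0]
ft_force: [0.5, 0.9, 1.1]
grip_width: 0.0855
grasp_force: 0.0
```

```bash
python3 - <<'E'
from meas import *
t=snap('top')
for b in blobs(mask(t,'green'),100):
    X=onz(t,*b[0],.034)
    if X[1]<0: print(b[:2],X)
go([.59,-.27,.2],67)
E
```

```text
([355.0, 179.3], [344, 169, 22, 22, 263]) [ 0.58945737 -0.27019133  0.034     ]
t 37.6 at [0.6375 0.0214 0.3574] yawy -18.3 j6 1.92 units [-14.6    2.25   7.85] turn (np.float64(-85.27935334135407), np.float64(-1.4213225556892344))
```

Request:
apply_moves(
  commands=[
    [-1,0.2,0,0],
    [-1,0.2,0,0],
    [-1,0.2,0,0],
    [-1,0.2,0,0],
    [-1,0.2,0,0],
  ],
)

```text
clock: 38.03
eef_pos: [0.6242, -0.0807, 0.3514]
tool_rot: [0.81, 0.586, 0.0, 0.0]
ft_force: [-0.1, 0.1, 0.5]
grip_width: 0.0854
grasp_force: 0.0
```

Request:
apply_moves(
  commands=[
    [-1,0.2,0,0],
    [-1,0.2,0,0],
    [-1,0.2,0,0],
    [-1,0.2,0,0],
    [-1,0.2,0,0],
  ],
)

```text
clock: 38.45
eef_pos: [0.6118, -0.1821, 0.3513]
tool_rot: [0.81, 0.586, 0.0, 0.0]
ft_force: [1.1, -0.3, -0.4]
grip_width: 0.0853
grasp_force: 0.0
```

Request:
apply_moves(
  commands=[
    [-1,0.2,0,0],
    [-1,0,0,0],
    [-1,0,0,0],
    [-1,0,0.5,0],
    [-0.6,0,1,0],
  ],
)

```text
clock: 38.87
eef_pos: [0.5873, -0.2722, 0.3238]
tool_rot: [0.811, 0.585, 0.001, 0.003]
ft_force: [0.1, 0.5, -0.4]
grip_width: 0.0855
grasp_force: 0.0
```

Request:
apply_moves(
  commands=[
    [0,0,1,0],
    [0,0,1,0],
    [0,0,1,0],
    [0,0,1,0],
    [0,0,1,0],
  ],
)

```text
clock: 39.28
eef_pos: [0.5869, -0.2698, 0.2204]
tool_rot: [0.811, 0.586, 0.0, 0.0]
ft_force: [0.4, -0.1, 0.3]
grip_width: 0.0851
grasp_force: 0.0
```

```bash
cat > roll.py <<'E'
from h import *
c=snap('wrist','r.png')
for b in blobs(mask(c,'green'),150):
    cn=max(cv2.findContours(b[2].astype(np.uint8),0,1)[0],key=len)
    X=onz(c,*b[0],.034)
    if X[1]>-.1: continue
    P=np.array([onz(c,*p[0],.034) for p in cn]);print(b[:2],X.round(4),circ(P),np.ptp(P,0).round(3))
E
python3 - <<'E'
from roll import *
go([.59,-.27,.034])
E
```

```text
t 39.3 at [ 0.5851 -0.2689  0.2154] yawy -18.3 j6 1.46 units [0.02 0.31 9.07] turn None
```

View pics/r.png

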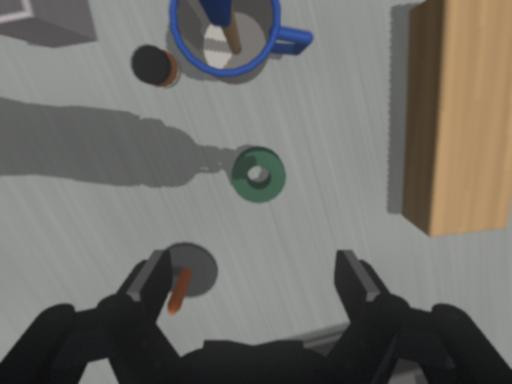

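The roll is at (258,174) with its bore visible. The stand base is at (192,270) and the blue spatula is in its jug. The roll mask needs a lower saturation limit.

```bash
sed -i "s/^for b in blobs(mask(c,'green'),150):/M=cv2.inRange(hsv(c),(60,70,30),(90,255,255))\nfor b in blobs(M,150):/" roll.py; python3 - <<'E'
from roll import *
g=cv2.cvtColor(c['image'],cv2.COLOR_BGR2GRAY)
# stand base disc edge, radial
P=[];rr=np.arange(18,34,.25);G=cv2.GaussianBlur(g,(0,0),.8)
for a in np.radians(np.arange(-150,40,4)):
    u=192+rr*np.cos(a);v=270+rr*np.sin(a)
    I=cv2.remap(G,u[None].astype(np.float32),v[None].astype(np.float32),1)[0].astype(float)
    d=np.gradient(I);k=np.argmax(d)
    if d[k]>3:P.append(onz(c,u[k],v[k],.01))
print('stand',len(P),circ(P),circ(P,.042))
go([.59,-.27,.034])
E
```

```text
([265.3, 180.4], [235, 152, 53, 52, 1238]) [ 0.5966 -0.2738  0.034 ] (array([ 0.59314866, -0.27085334,  0.02667365]), np.float64(0.0020575626623107537)) [0.057 0.058 0.   ]
stand 46 (array([ 0.45897954, -0.36966527,  0.04168744]), np.float64(0.00035800051102271094)) (array([ 0.45864207, -0.36984491]), np.float64(0.0003516819658619108))
t 39.4 at [ 0.585  -0.2688  0.217 ] yawy -18.3 j6 1.46 units [0.01 0.32 9.15] turn None
```

```bash
cat > roll2.py <<'E'
from h import *
def rollfit(u0,v0,z=.034,r=(20,36),R=.031):
    c=snap('wrist');G=cv2.GaussianBlur(cv2.cvtColor(c['image'],cv2.COLOR_BGR2GRAY),(0,0),.8)
    P=[];rr=np.arange(*r,.25)
    for a in np.radians(np.arange(0,181,4)):
        u=u0+rr*np.cos(a);v=v0+rr*np.sin(a)
        I=cv2.remap(G,u[None].astype(np.float32),v[None].astype(np.float32),1)[0].astype(float)
        d=np.gradient(I);k=np.argmax(d)
        if d[k]>2:P.append(onz(c,u[k],v[k],z))
    q=circ(P,R);print('roll',len(P),circ(P),q);return q[0]
E
python3 - <<'E'
from roll2 import *
q=rollfit(258,174);go([*q,.034])
c=snap('wrist');print(onz(c,258.5,173.5,0.02))
E
```

```text
roll 46 (array([ 0.59318767, -0.26887767,  0.03221768]), np.float64(0.0005888287076246494)) (array([ 0.59286532, -0.27037486]), np.float64(0.0004725978633360606))
t 39.4 at [ 0.586  -0.2692  0.2194] yawy -18.3 j6 1.46 units [0.05 0.38 9.27] turn None
[ 0.59224182 -0.26894075  0.02      ]
```

Request:
apply_moves(
  commands=[
    [0,0.38,1,0],
    [0,0,1,0],
    [0,0,1,0],
    [0,0,1,0],
    [0,0,1,0],
  ],
)

```text
clock: 39.9
eef_pos: [0.5959, -0.2728, 0.1226]
tool_rot: [0.81, 0.586, 0.001, 0.002]
ft_force: [-0.5, -0.2, -0.2]
grip_width: 0.0856
grasp_force: 0.0
```

Request:
apply_moves(
  commands=[
    [0,0,1,0],
    [0,0,1,0],
    [0,0,1,0],
    [0,0,0.7,0],
    [0,0,0.4,0],
  ],
)

```text
clock: 40.32
eef_pos: [0.5948, -0.2723, 0.0387]
tool_rot: [0.81, 0.586, 0.0, 0.0]
ft_force: [0.6, 0.6, 0.4]
grip_width: 0.0852
grasp_force: 0.0
```

Request:
apply_moves(
  commands=[
    [0,0,0,0],
    [0,0,0,0],
    [0,0,0,0],
    [0,0,0,0],
    [0,0,0,0],
  ],
)

```text
clock: 40.73
eef_pos: [0.5951, -0.2725, 0.0402]
tool_rot: [0.81, 0.586, 0.001, 0.001]
ft_force: [0.4, 0.4, 0.2]
grip_width: 0.0856
grasp_force: 0.0
```

Request:
apply_moves(
  commands=[
    [0,0,0,0],
    [0,0,0,0],
    [0,0,0,0],
    [0,0,0,0],
    [0,0,0,0],
  ],
  claw=1,
)

```text
clock: 41.15
eef_pos: [0.5949, -0.2724, 0.0399]
tool_rot: [0.81, 0.586, 0.001, 0.001]
ft_force: [-0.9, -0.5, 5.3]
grip_width: 0.0593
grasp_force: 64.9
```

Request:
apply_moves(
  commands=[
    [0,0,0,0],
    [0,0,0,0],
    [0,0,0,0],
    [0,0,0,0],
    [0,0,0,0],
  ],
)

```text
clock: 41.57
eef_pos: [0.595, -0.2724, 0.04]
tool_rot: [0.81, 0.586, 0.001, 0.001]
ft_force: [-0.9, 0.6, 5.3]
grip_width: 0.0588
grasp_force: 64.9
```

Request:
apply_moves(
  commands=[
    [0,0,-0.5,0],
    [0,0,-1,0],
    [0,0,-1,0],
    [0,0,-1,0],
    [0,0,-1,0],
  ],
)

```text
clock: 41.98
eef_pos: [0.5937, -0.2719, 0.1294]
tool_rot: [0.81, 0.586, -0.0, -0.001]
ft_force: [0.1, -0.4, 0.2]
grip_width: 0.0586
grasp_force: 64.6
```

Request:
apply_moves(
  commands=[
    [0,0,-1,0],
    [0,0,-1,0],
    [0,0,-0.5,0],
    [0,0,0,0],
    [0,0,0,0],
  ],
)

```text
clock: 42.4
eef_pos: [0.5942, -0.2721, 0.1787]
tool_rot: [0.81, 0.586, 0.0, 0.0]
ft_force: [0.1, 0.0, -1.0]
grip_width: 0.059
grasp_force: 64.6
```

```bash
python3 - <<'E'
from h import *
go([.4585,-.3695,.18])
E
```

```text
t 42.4 at [ 0.5942 -0.2721  0.1787] yawy -18.3 j6 1.46 units [-6.75 -4.92 -0.07] turn None
```

Request:
apply_moves(
  commands=[
    [-1,-0.5,0,0],
    [-1,-0.5,0,0],
    [-1,-0.5,0,0],
    [-1,-0.5,0,0],
    [-1,-0.5,0,0],
  ],
)

```text
clock: 42.82
eef_pos: [0.5136, -0.3511, 0.1762]
tool_rot: [0.81, 0.586, -0.001, -0.002]
ft_force: [0.2, -1.1, -0.3]
grip_width: 0.0588
grasp_force: 64.6
```

Request:
apply_moves(
  commands=[
    [-1,-0.5,0,0],
    [-1,-0.5,0,0],
    [-1,-0.5,0,0],
    [-1,-0.5,0,0],
    [-1,-0.4,0,0],
  ],
)

```text
clock: 43.23
eef_pos: [0.4364, -0.4309, 0.1763]
tool_rot: [0.81, 0.586, -0.0, -0.002]
ft_force: [-0.1, -0.2, -1.0]
grip_width: 0.0589
grasp_force: 64.6
```

Request:
apply_moves(
  commands=[
    [-1,0,0,0],
    [0,0,0,0],
    [0,0,0,0],
    [0,0,0,0],
    [0,0,0,0],
  ],
)

```text
clock: 43.65
eef_pos: [0.4323, -0.4491, 0.1776]
tool_rot: [0.81, 0.586, -0.0, -0.001]
ft_force: [0.5, -0.4, -0.5]
grip_width: 0.0589
grasp_force: 64.6
```

```bash
python3 - <<'E'
from h import *
go([.4585,-.3695,.18])
c=snap('wrist','w8.png');print(proj(c,[[.4585,-.3695,.01],[.4585,-.3695,.088]]))
E
```

```text
t 43.6 at [ 0.4323 -0.4491  0.1776] yawy -18.2 j6 1.08 units [ 4.19  0.   -0.11] turn None
[[253.12240861  99.11083097]
 [253.07441453  98.02775872]]
```

View pics/w8.png

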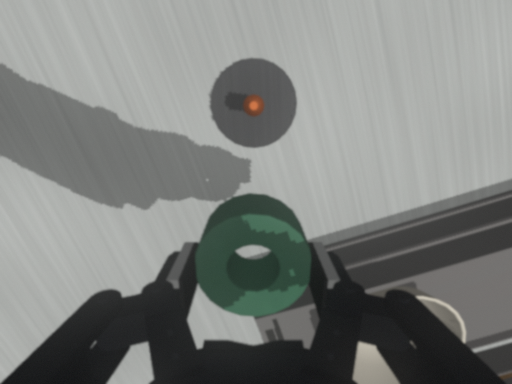

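The spindle is seen nearly end-on at (254,105), and the base disc is centred at about (253,103). The roll is held level.

```bash
python3 - <<'E'
from h import *
c=snap('wrist')
b=[b for b in blobs(mask(c,'orange')|mask(c,'red'),30) if abs(b[0][0]-254)<25 and abs(b[0][1]-105)<25];print([x[:2] for x in b])
u=b[0][0];A=onz(c,*u,.07)
G=cv2.GaussianBlur(cv2.cvtColor(c['image'],cv2.COLOR_BGR2GRAY),(0,0),.8)
P=[];rr=np.arange(34,54,.25)
for a in np.radians(np.arange(0,360,5)):
    uu=253+rr*np.cos(a);v=103+rr*np.sin(a);I=cv2.remap(G,uu[None].astype(np.float32),v[None].astype(np.float32),1)[0].astype(float)
    d=np.gradient(I);k=np.argmax(d)
    if d[k]>3:P.append(onz(c,uu[k],v[k],.01))
q=circ(P);print(A,len(P),q)
X=(A[:2]+q[0][:2])/2
# axis of the held roll lies 1.7 mm along +tool x of the TCP
go([X[0]-.0005,X[1]-.0016,.06])
E
```

```text
[([254.4, 104.4], [248, 97, 14, 15, 143])]
[ 0.45831295 -0.37410092  0.07      ] 72 (array([ 0.4568729 , -0.37378332,  0.04141923]), np.float64(0.0002570261270563347))
t 43.8 at [ 0.4326 -0.4492  0.1783] yawy -18.2 j6 1.08 units [3.88 0.02 5.92] turn None
```

Request:
apply_moves(
  commands=[
    [1,0,0,0],
    [1,0,0,0],
    [1,0,0,0],
    [0.85,0,0,0],
    [0,0,0,0],
  ],
)

```text
clock: 44.17
eef_pos: [0.4576, -0.3735, 0.1789]
tool_rot: [0.809, 0.588, 0.001, -0.001]
ft_force: [-0.1, -0.7, -0.5]
grip_width: 0.0586
grasp_force: 64.6
```

Request:
apply_moves(
  commands=[
    [0,0,0,0],
    [0,0,0.5,0],
    [0,0,0.5,0],
    [0,0,0.5,0],
    [0,0,0,0],
  ],
)

```text
clock: 44.58
eef_pos: [0.4544, -0.3764, 0.145]
tool_rot: [0.811, 0.585, -0.001, -0.003]
ft_force: [-0.1, -0.2, -1.8]
grip_width: 0.0588
grasp_force: 64.6
```

```bash
python3 - <<'E'
from h import *
go([.4571,-.3755,.05])
E
```

```text
t 44.6 at [ 0.4544 -0.3764  0.145 ] yawy -18.3 j6 1.2 units [0.08 0.14 4.75] turn None
```

Request:
apply_moves(
  commands=[
    [0.05,0.1,0.3,0],
    [0,0,0.4,0],
    [0,0,0.4,0],
    [0,0,0.4,0],
    [0,0,0,0],
  ],
)

```text
clock: 45.0
eef_pos: [0.4575, -0.376, 0.1163]
tool_rot: [0.81, 0.586, -0.001, -0.002]
ft_force: [-0.6, 0.1, -0.7]
grip_width: 0.059
grasp_force: 64.6
```

Request:
apply_moves(
  commands=[
    [0,0,0.4,0],
    [0,0,0.4,0],
    [0,0,0.4,0],
    [0,0,0.4,0],
    [0,0,0,0],
  ],
)

```text
clock: 45.42
eef_pos: [0.4574, -0.3759, 0.0844]
tool_rot: [0.81, 0.586, -0.0, -0.002]
ft_force: [-0.7, 0.7, -2.1]
grip_width: 0.0587
grasp_force: 64.6
```

```bash
python3 - <<'E'
from h import *
go([.4571,-.3755,.05])
E
```

```text
t 45.4 at [ 0.4574 -0.3759  0.0844] yawy -18.3 j6 1.2 units [ 0.01 -0.02  1.72] turn None
```

The spindle is through the bore with no side force. I'll go on down.

Request:
apply_moves(
  commands=[
    [0,0,0.4,0],
    [0,0,0.4,0],
    [0,0,0.4,0],
    [0,0,0.2,0],
    [0,0,0,0],
  ],
)

```text
clock: 45.83
eef_pos: [0.4577, -0.3761, 0.0571]
tool_rot: [0.81, 0.586, -0.0, -0.001]
ft_force: [0.4, 0.2, -0.6]
grip_width: 0.059
grasp_force: 64.6
```

Request:
apply_moves(
  commands=[
    [0,0,0.1,0],
    [0,0,0.1,0],
    [0,0,0.05,0],
    [0,0,0,0],
    [0,0,0,0],
  ],
)

```text
clock: 46.25
eef_pos: [0.4587, -0.3769, 0.0539]
tool_rot: [0.81, 0.586, 0.0, 0.0]
ft_force: [-0.2, -0.7, -0.8]
grip_width: 0.0591
grasp_force: 64.6
```

Request:
apply_moves(
  commands=[
    [0,0,0.1,0],
    [0,0,0.05,0],
    [0,0,0,0],
    [0,0,0,0],
    [0,0,0,0],
  ],
)

```text
clock: 46.67
eef_pos: [0.4586, -0.3768, 0.0507]
tool_rot: [0.81, 0.586, 0.0, 0.0]
ft_force: [-0.0, -0.4, -0.5]
grip_width: 0.0589
grasp_force: 64.6
```

Request:
apply_moves(
  commands=[
    [0,0,0,0],
    [0,0,0,0],
    [0,0,0,0],
    [0,0,0,0],
    [0,0,0,0],
  ],
  claw=0,
)

```text
clock: 47.08
eef_pos: [0.4586, -0.3769, 0.0508]
tool_rot: [0.81, 0.586, 0.0, 0.0]
ft_force: [0.8, 0.3, 0.3]
grip_width: 0.0856
grasp_force: 0.0
```

Request:
apply_moves(
  commands=[
    [0,0,0,0],
    [0,0,-0.5,0],
    [0,0,-1,0],
    [0,0,-1,0],
    [0,0,-1,0],
  ],
)

```text
clock: 47.5
eef_pos: [0.4584, -0.3767, 0.122]
tool_rot: [0.81, 0.586, -0.0, -0.0]
ft_force: [-0.1, 0.4, 0.8]
grip_width: 0.0854
grasp_force: 0.0
```

Request:
apply_moves(
  commands=[
    [0,0,-1,0],
    [0,0,-1,0],
    [0,0,-1,0],
    [0,0,-1,0],
    [-1,0,-1,0],
  ],
)

```text
clock: 47.92
eef_pos: [0.4532, -0.3933, 0.2229]
tool_rot: [0.809, 0.587, 0.001, -0.0]
ft_force: [0.5, -0.3, -0.2]
grip_width: 0.0854
grasp_force: 0.0
```

Request:
apply_moves(
  commands=[
    [-1,-1,-1,0],
    [-1,-1,-1,0],
    [-1,-1,-1,0],
    [-1,-1,0,0],
    [-1,-1,0,0],
  ],
)

```text
clock: 48.33
eef_pos: [0.3253, -0.4605, 0.2837]
tool_rot: [0.81, 0.586, -0.0, 0.002]
ft_force: [0.1, -0.5, 0.5]
grip_width: 0.0853
grasp_force: 0.0
```

```bash
python3 - <<'E'
from h import *
a=snap('scene','sF.png');b=snap('top','tF.png')
cv2.imwrite('pics/final.png',np.vstack([cv2.resize(a['image'],(800,600))[:600]])[:, :])
c=snap('wrist','wF.png')
print(bot.get_obs()['eef_pos'],bot.get_obs()['clock'])
E
```

```text
[ 0.32426637 -0.46021194  0.28189852] 48.4833
```

View pics/final.png

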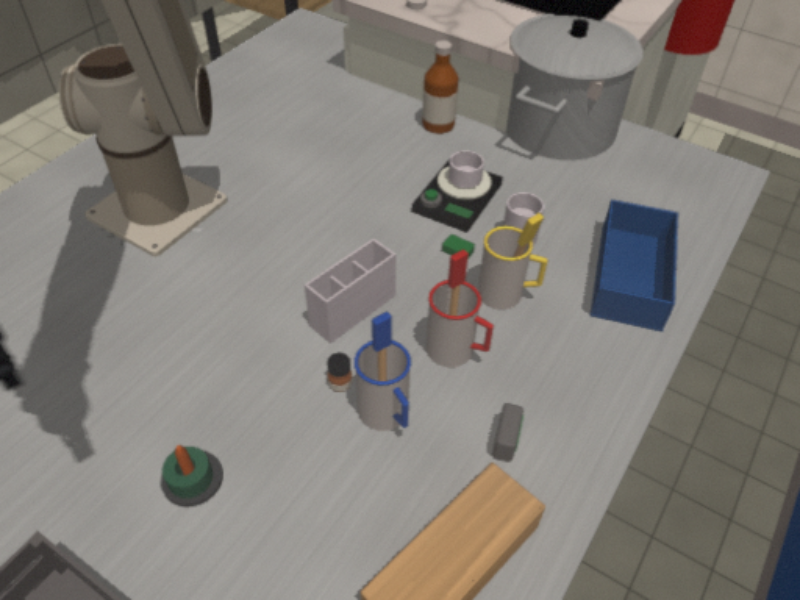

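```bash
python3 -c "
from workcell import bot
print(bot.job_done())"
```

```text
the job is handed in; nothing more can be done
None
```

The job is handed in: the pot stands on the pan, the tare button was pressed to a hard stop over about 6 mm of travel and released, all three spatulas are in their own jugs, and the one roll present (green) is down on the spindle.

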